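Set up the price plaques at an olive stall

TASK

Set out the price plaques: take the round-topped and the square-topped slate plaques out of the dark wooden storage block and stand each on its straight lower edge, fully home, in the leaning slotted metal rail behind the olive trays. The round-topped one belongs in the slot behind the tray of large olives, the square-topped one in the slot behind the tray of small olives. Lower them into the slots, do not drop them, and leave the pointed plaque in the block and everything else where it is.

Things in the scene. Friction and masses are not known exactly. Their poses are not given: they have to be found in the camera images.
- rail: Fixed aluminium rail, 358 mm long (its y), with three slots in a row that lean back 25 degrees towards the robot. Origin: on the table under the middle slot; z up, x towards the trays (away from the robot). The middles of the slot floors lie at x = 0, y = -115, 0 and 115 mm, 25 mm above the table. Highest point 73 mm above the table.
- slot_mid (a point): Middle of the middle slot's floor; axes as the rail's. Each slot rises along (-0.4226, 0, 0.9063) of these axes. It is 13 mm wide across the plaque's thickness and 90 mm long along y; front lip (tray side) 30 mm high and back wall (robot side) 55 mm high along the slope, each 8 mm thick. The other two slots are alike, 115 mm to either side along y.
- block: Fixed dark wooden storage block, 190 mm (its x) by 100 mm (its y) by 42 mm high. Three upright slots run along its y at x = -65, 0 and 65 mm: 11.5 mm wide, 30 mm deep, floor 12 mm above the table, open at both ends. Origin: centre of its underside. The three plaques stand in the slots in any order.
- plaque_round: Dark slate, 80 mm wide (its y), 9 mm thick (its x), 115 mm high (its z), about 0.2 kg. Origin: middle of its straight lower edge; z points up the plaque, x across its thickness; front and back are alike. Its top is a half circle of 40 mm radius. Starts upright in the block.
- plaque_square: Dark slate, 80 mm wide (its y), 9 mm thick (its x), 115 mm high (its z), about 0.2 kg. Origin: middle of its straight lower edge; z points up the plaque, x across its thickness; front and back are alike. A plain rectangle with square top corners. Starts upright in the block.
- plaque_pointed: Dark slate, 80 mm wide (its y), 9 mm thick (its x), 115 mm high (its z), about 0.2 kg. Origin: middle of its straight lower edge; z points up the plaque, x across its thickness; front and back are alike. Its top is a gable that rises to a point. Stays in the block.
- tray_large: Low white tray, 150 mm (its x) by 108 mm (its y), rim 40 mm high, fixed. Origin: centre of its underside, always 100 mm along the rail's +x from the middle of its slot; axes parallel to the rail's. Which tray stands at which slot varies. Holds large dark olives, 33 mm across, heaped to 66 mm above the table.
- tray_small: Low white tray, 150 mm (its x) by 108 mm (its y), rim 40 mm high, fixed. Origin: centre of its underside, always 100 mm along the rail's +x from the middle of its slot; axes parallel to the rail's. Which tray stands at which slot varies. Holds small dark olives, 13 mm across, heaped to 50 mm above the table.
- tray_lemon: Low white tray, 150 mm (its x) by 108 mm (its y), rim 40 mm high, fixed. Origin: centre of its underside, always 100 mm along the rail's +x from the middle of its slot; axes parallel to the rail's. Which tray stands at which slot varies. Holds six lemons, up to 61 mm above the table. The slot behind it stays empty.
- scoop: Loose aluminium scoop lying on the table, about 185 mm long, 60 mm wide, 47 mm high; origin under its bowl, handle to its -x. Leave alone.
- bowl: Loose white bowl, 80 mm across, 35 mm high; origin under its centre. Leave alone.
- oil_bottle: Loose green oil bottle, 60 mm across, 210 mm high; origin under its centre. Leave alone.
- jar: Loose amber jar, 72 mm across, 100 mm high; origin under its centre. Leave alone.

How it is judged (in metres and radians):
At the end, for the whole second after the job is handed in: Round-topped plaque behind the large olives, square-topped behind the small: within 12 mm of mid-slot along the rail, 10 mm across, lower edge home within 6 mm, leaning 17 to 33 degrees, within 8 degrees of the rail's line, released, at rest; pointed plaque within 15 mm of its start (x of plaque_round in the frame of tray_large between -0.11 and -0.09 m and y of plaque_round in the frame of tray_large between -0.012 and 0.012 m and z of plaque_round in the frame of rail between 0.018 and 0.031 m and angle between plaque_round's own z axis and vertical between 0.3 and 0.58 rad and angle between the y axis of each of plaque_round, plaque_square and the y axis of rail, either way round below 0.14 rad and linear speed of each of plaque_round, plaque_square below 0.02 m/s and angular speed of each of plaque_round, plaque_square below 0.2 rad/s and x of plaque_square in the frame of tray_small between -0.11 and -0.09 m and y of plaque_square in the frame of tray_small between -0.012 and 0.012 m and z of plaque_square in the frame of rail between 0.018 and 0.031 m and angle between plaque_square's own z axis and vertical between 0.3 and 0.58 rad and distance of plaque_pointed from where it was at the start of the episode below 0.015 m); the robot touches nothing.
It fails at once if the pointed plaque is moved in or from its slot (15 mm) (distance of plaque_pointed from where it was at the start of the episode above 0.015 m).
It fails at once if the scoop, bowl, oil bottle or jar is pushed away (30 mm) (distance of any of scoop, bowl, oil_bottle, jar from where it was at the start of the episode above 0.03 m).
It fails at once if the round-topped plaque is let go while its lower edge is still well above a slot's floor (dropped) (height (world z) of plaque_round above 0.055 m and contact force between the fingers and plaque_round below 0.02 N).
It fails at once if the square-topped plaque is let go while its lower edge is still well above a slot's floor (dropped) (height (world z) of plaque_square above 0.055 m and contact force between the fingers and plaque_square below 0.02 N).
It also fails if it takes over 72 s, if anything falls off the work surface, if the arm or the gripper's body presses on something with over 40 N, if the wrist force passes 120 N, or if a joint passes its speed limit or range.

ROBOT

A 7-joint arm with a two-finger parallel gripper is mounted at the origin on the work surface. World frame = base frame: x ahead of the robot, y to its left, z up, the work surface at z = 0. Lengths are in m, angles in degrees, forces in N, time in s.
With the tool pointing down it reaches from about 0.425 to 0.8 m from the base axis. Payload 8.3 kg.
Tool frame: the origin (TCP) lies on the centre line of the jaws, within the pads' length; the fingertips stand robot.tips_ahead ahead of it and the grasp point (between the pads) is the TCP (robot.tips_ahead is the distance from the TCP to the fingertips, in m); z points along the fingers, y is the direction in which the jaws open and shut (so a half turn about z gives the same grasp; the last joint's range is limited). The gripper opens to 85 mm and grips with 20 to 120 N. Pads are 22 mm wide; open, the fingers measure 114 mm over their backs; the gripper's body (76 mm by 85 mm) begins 54 mm behind the grasp point. The pads swing forward as they close: fully open they stand 13 mm farther back than shut.
Start: joints at [65.208, 21.967, 0.94, 78.501, -0.361, 79.538, -2.664], TCP at [0.226, -0.583, 0.212] pointing down, gripper open.
Joint ranges: [-169.22, 169.22], [-14.56, 117.87], [-87.37, 89.26], [10.42, 133.3], [-82.24, 262.24], [0.94, 117.77], [-172.7, 172.7]. Speed limits (degrees/s): [136.94, 136.94, 172.46, 172.46, 180, 180, 180].

INTERFACE

Orientations are given as [roll, pitch, yaw] about the fixed x, y, z axes, in that order (R = Rz(yaw) Ry(pitch) Rx(roll)).
In Python, from bench import robot gives the robot as it stands.
- The arm moves only by the tool jog_arm, never from a script. Its argument "steps" is a list of rows, each an object with "jaw": the opening in per cent of the stroke, from 0 (shut) to 100 (fully open); "xyz": the shift along the tool's x, y, z in cm, a list of three; "yaw": the turn about the tool's z in rad. A call has 1 to 20 rows; each row is the pose to reach, as a shift and turn from the pose commanded when the call began, along the tool's axes at that moment; what a row does not reach only later rows make up. A row lasts 1/10 s, in which the tool goes at most 50 mm and 8.59 degrees, less where a joint would pass 70% of its speed; a pose out of reach is approached as far as the arm can. A call with a gripper value outside its range is refused whole. The fingers move at their own pace and stop on an object; the grip force is fixed at half the most. Time passes only in rows, so rows that repeat a pose let the fingers close. It gives the time, the measured TCP pose, the force and the opening at its end, in the units of the state.
- robot.observe(): the state, without advancing time (a new reading comes with each control period).
- robot.get_image(name): name is "side" or "top"; returns a dict with "image" (400x640x3 uint8, red, green, blue), "fx", "fy", "cx", "cy" (pixels), "k1" (the pictures are not rectified: a ray, as slopes to the right and down, at radius r is drawn at 1 + k1 r^2 times it, then the intrinsics apply), "rvec" (rotation vector, rad) and "tvec" (3), from world to camera coordinates, as OpenCV has them. Camera axes: x right, y down, z forward; pixel columns grow to the right and rows downward; lengths in m; the calibration is good to about 2 mm. A picture is of the moment at which its call begins. There is no depth.
- robot.job_done(): hands the job in, once; it reports no verdict.
The state is a dict: "time_s": time; "joints": joint angles; "joint_velocities": joint speeds; "joint_torque": joint torques, N m; "ee_pos": TCP position; "eef_rot": TCP orientation; "contact_force": force on the tool from outside, world axes, zero at the start; "moment": the same for the moment, N m; "opening": finger opening in m.
Only numpy, scipy, OpenCV 4.12 (cv2) and the standard library are available. Lean on these libraries where they do the work, as an engineer would, in place of code of your own. Each camera call takes 0.05 s, during which the arm holds its last target.

## Working session

There is one attempt and no reset: what is moved stays moved. The work goes in short steps, Python scripts to look and compute and a tool call to move; the robot and the scene stay as the last step left them, time stands still between calls to the robot, and variables do not carry over. Pictures are saved under pics/ and viewed, and the job is handed in when it is done.

Besides the shell and the picture viewer there is one more tool, called after ">>>" as a command line: name --argument value ..., lists and objects as JSON in quotes. jog_arm: Moves the arm, as the interface text tells. Its arguments: {"type":"object","properties":{"steps":{"type":"array"}},"required":["steps"]}

```bash
ls; mkdir -p pics
python3 - <<'E'
from bench import robot
import cv2,json
print(robot.observe()); print(robot.tips_ahead)
for n in("side","top"):
    d=robot.get_image(n); cv2.imwrite(f"pics/{n}0.png",d["image"][:,:,::-1])
    print(n,{k:v for k,v in d.items() if k!="image"})
E
```

```text
pics
{'time_s': 0.0, 'joints': array([65.20738871, 22.01675776,  0.93877967, 78.56406433, -0.35805255,
       79.5374182 , -2.66577555]), 'joint_velocities': array([ 0.04790104,  0.00529599, -0.01109018,  0.06378173, -0.04055164,
        0.03014757, -0.03227501]), 'joint_torque': array([-7.15138085e-04, -6.27601862e+01,  8.44675228e-01, -3.71816969e+01,
        1.68417109e-02,  1.41575339e-02,  5.08780909e-05]), 'ee_pos': array([ 0.22570688, -0.58222334,  0.21104085]), 'eef_rot': array([-1.79884757e+02,  5.31201491e-03,  2.11907821e+01]), 'contact_force': array([-0.40450759,  0.55811671,  0.09722264]), 'moment': array([ 0.0250041 ,  0.02128756, -0.06552168]), 'opening': 0.08551657564349201}
0.019
side {'fx': 485.53195367948723, 'fy': 485.53195367948723, 'cx': 318.7507047944677, 'cy': 199.12900994687757, 'k1': -0.1374101678681338, 'rvec': array([ 2.30039859, -0.1696767 ,  0.0454311 ]), 'tvec': array([-0.53285032,  0.16753221,  1.13068723])}
top {'fx': 419.41297510024356, 'fy': 419.41297510024356, 'cx': 314.71029293820874, 'cy': 201.86932896932592, 'k1': 0.023831001224417708, 'rvec': array([ 2.14562258, -2.19226184,  0.14233169]), 'tvec': array([0.10289015, 0.54026175, 1.17524065])}
```

View pics/side0.png

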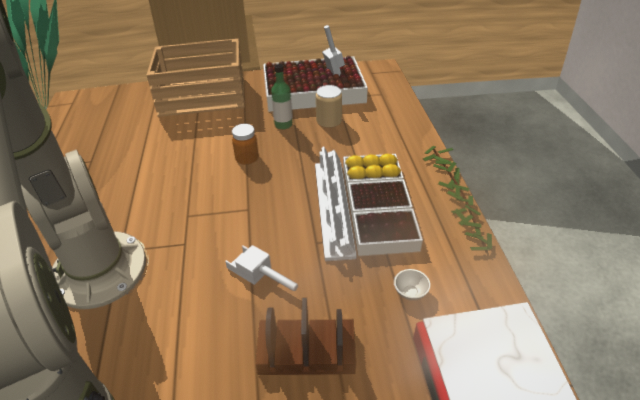

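View pics/top0.png

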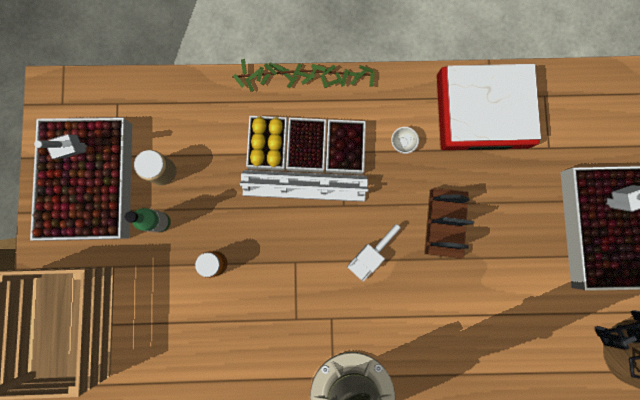

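Run:
```python
import cv2,numpy as np
s=cv2.imread("pics/side0.png");t=cv2.imread("pics/top0.png")
cv2.imwrite("pics/z1.png",cv2.resize(t[105:205,235:375],None,fx=5.5,fy=5.5,interpolation=cv2.INTER_CUBIC))
cv2.imwrite("pics/z2.png",cv2.resize(s[280:390,240:370],None,fx=5.4,fy=5.4,interpolation=cv2.INTER_CUBIC))
cv2.imwrite("pics/z3.png",cv2.resize(t[175:270,410:490],None,fx=6.2,fy=6.2,interpolation=cv2.INTER_CUBIC))
cv2.imwrite("pics/z4.png",cv2.resize(s[140:265,310:430],None,fx=4.8,fy=4.8,interpolation=cv2.INTER_CUBIC))
```

```text
(no output)
```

View pics/z1.png

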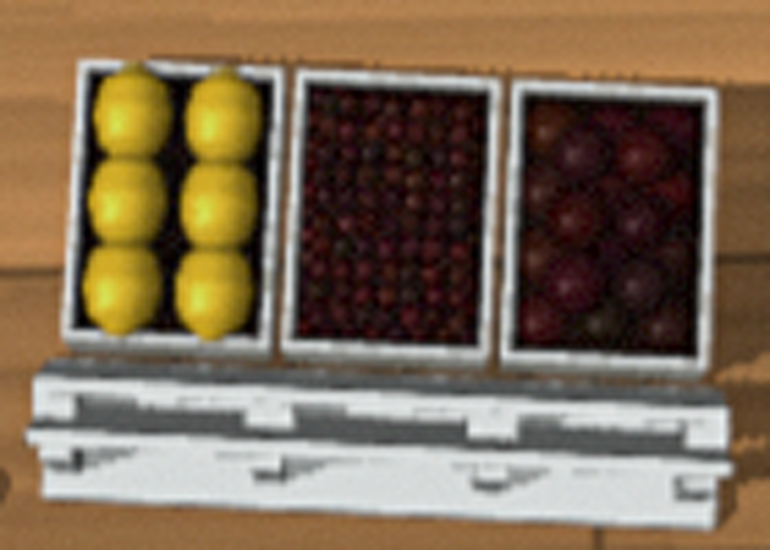

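View pics/z2.png

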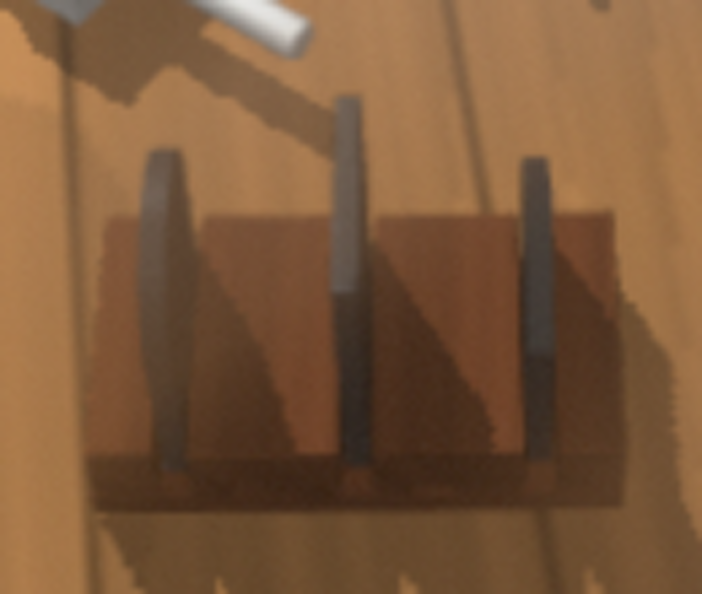

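View pics/z3.png

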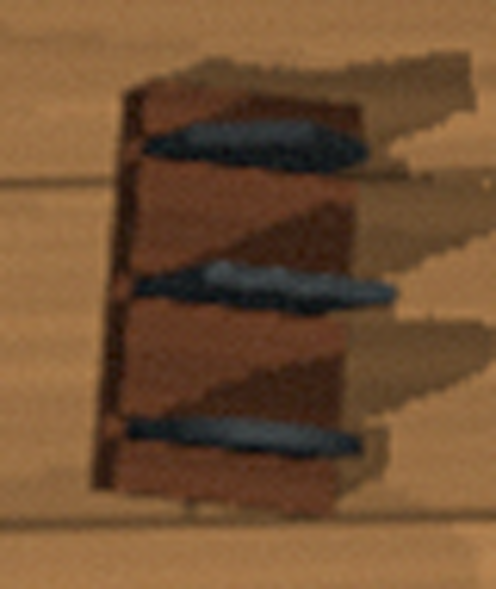

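View pics/z4.png

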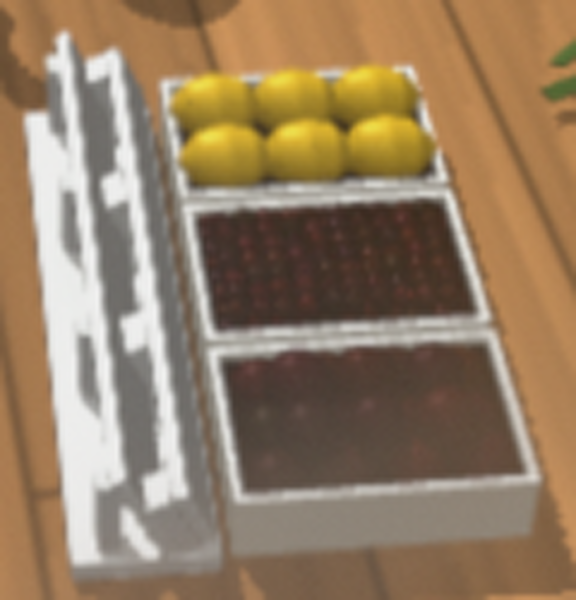

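```bash
cat > h.py <<'E'
import numpy as np,cv2
C={'side':dict(fx=485.53195367948723,cx=318.7507047944677,cy=199.12900994687757,k1=-0.1374101678681338,rvec=[2.30039859,-0.1696767,0.0454311],tvec=[-0.53285032,0.16753221,1.13068723]),
'top':dict(fx=419.41297510024356,cx=314.71029293820874,cy=201.86932896932592,k1=0.023831001224417708,rvec=[2.14562258,-2.19226184,0.14233169],tvec=[0.10289015,0.54026175,1.17524065])}
def K(c): return np.array([[c['fx'],0,c['cx']],[0,c['fx'],c['cy']],[0,0,1.]])
def proj(n,P):
    c=C[n]; return cv2.projectPoints(np.float64(P).reshape(-1,1,3),np.float64(c['rvec']),np.float64(c['tvec']),K(c),np.array([c['k1'],0,0,0]))[0][:,0]
def ray(n,uv):
    c=C[n]; u=cv2.undistortPoints(np.float64(uv).reshape(-1,1,2),K(c),np.array([c['k1'],0,0,0]))[:,0]
    R=cv2.Rodrigues(np.float64(c['rvec']))[0]; d=np.c_[u,np.ones(len(u))]@R; o=-R.T@np.float64(c['tvec']); return o,d
def onz(n,uv,z):
    o,d=ray(n,uv); return o+d*((z-o[2])/d[:,2])[:,None]
def ortho(img,n,x0,x1,y0,y1,z,mm):  # image: row0 = x1, col0 = y1
    xs=np.arange(x1,x0,-mm); ys=np.arange(y1,y0,-mm); X,Y=np.meshgrid(xs,ys,indexing='ij')
    p=proj(n,np.stack([X,Y,0*X+z],-1).reshape(-1,3)).reshape(X.shape+(2,)).astype(np.float32)
    return cv2.remap(img,p[...,0].copy(),p[...,1].copy(),cv2.INTER_CUBIC)
E
python3 - <<'E'
from h import *
s=cv2.imread("pics/side0.png");t=cv2.imread("pics/top0.png")
for n in C:
    o,_=ray(n,[[320,200]]); print(n,'cam',o)
print(onz('top',[[410,175],[490,175],[490,270],[410,270]],0.042).round(3))
print(onz('top',[[246,117],[364,122],[362,172],[247,169]],0.04).round(3))
print('side white corners',onz('side',[[343,156],[400,153],[422,240],[358,243]],0.04).round(3))
E
```

```text
side cam [ 0.44705295 -0.79472324  0.87121108]
top cam [0.40347806 0.11137573 1.22819405]
[[ 0.613 -0.184  0.042]
 [ 0.608 -0.414  0.042]
 [ 0.339 -0.395  0.042]
 [ 0.344 -0.171  0.042]]
[[ 0.794  0.286  0.04 ]
 [ 0.773 -0.058  0.04 ]
 [ 0.625 -0.047  0.04 ]
 [ 0.64   0.284  0.04 ]]
side white corners [[ 0.648  0.287  0.04 ]
 [ 0.811  0.274  0.04 ]
 [ 0.774 -0.062  0.04 ]
 [ 0.624 -0.047  0.04 ]]
```

Run:
```python
from h import *
s=cv2.imread("pics/side0.png");t=cv2.imread("pics/top0.png")
out=[]
for n,im in(('top',t),('side',s)):
    a=ortho(im,n,0.34,0.60,-0.39,-0.19,0.042,0.0005); out.append(a)
    b=ortho(im,n,0.52,0.82,-0.10,0.32,0.04,0.0006)
    for g,x1,y1,mm,st in((a,.60,-.19,.0005,.05),(b,.82,.32,.0006,.05)):
        for k in range(20):
            r=int(round((x1-round(x1/st)*st+k*st)/mm)); c=int(round((y1-round(y1/st)*st+k*st)/mm))
            if 0<=r<g.shape[0]: cv2.line(g,(0,r),(8,r),(255,0,255),1); cv2.putText(g,f"{x1-r*mm:.2f}",(10,r+4),0,.35,(255,0,255))
            if 0<=c<g.shape[1]: cv2.line(g,(c,0),(c,8),(255,0,255),1); cv2.putText(g,f"{y1-c*mm:.2f}",(c-12,20),0,.35,(255,0,255))
    cv2.imwrite(f"pics/orail_{n}.png",b)
cv2.imwrite("pics/oblock.png",np.hstack(out)[:, :800]); print(np.hstack(out).shape,b.shape)
```

```text
(520, 800, 3) (500, 701, 3)
```

View pics/oblock.png

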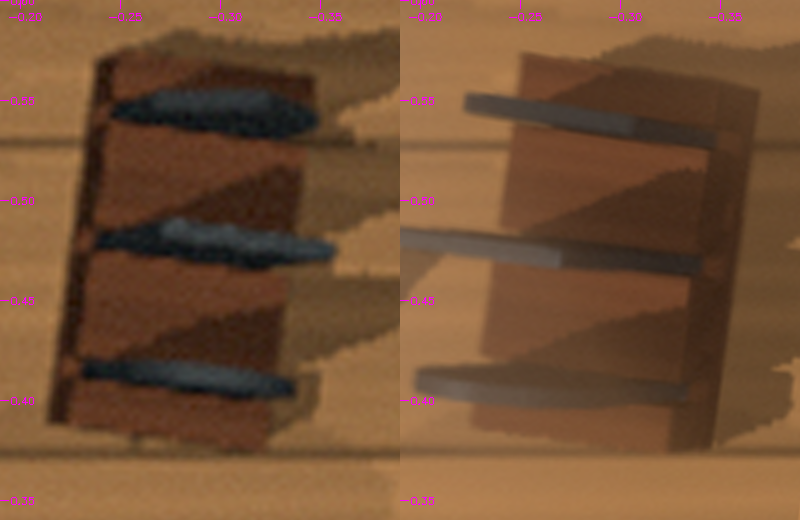

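View pics/orail_top.png

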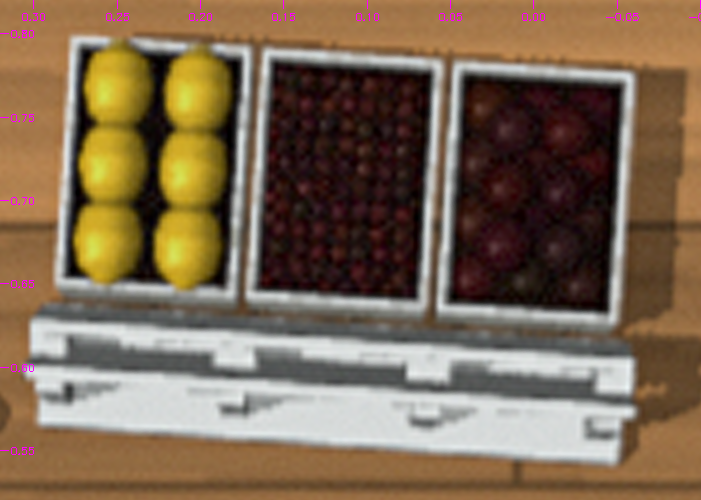

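View pics/orail_side.png

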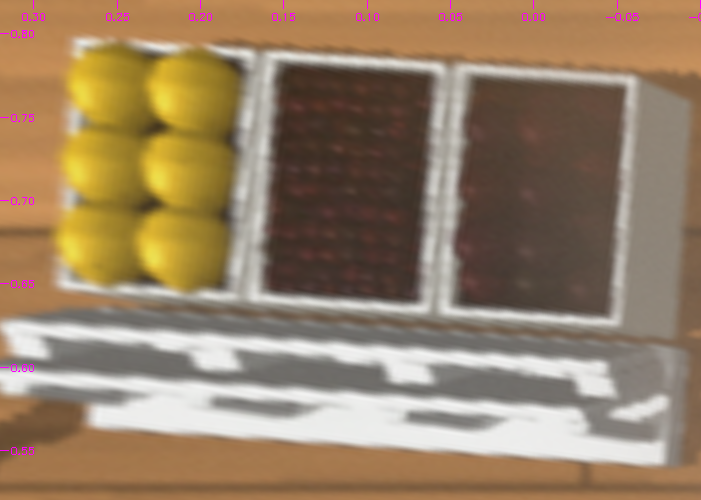

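Run:
```python
from h import *
a=np.radians(-6.5); ex=np.array([np.cos(a),np.sin(a),0]); ey=np.array([-np.sin(a),np.cos(a),0]); o=np.array([.4726,-.2873,0])
for X in(-.065,0,.065):
    for nm,P in(('sq',[(-.04,.127),(.04,.127),(-.04,.042),(.04,.042)]),('apex',[(0,.127)]),('eaves?',[(-.04,.09),(.04,.09)]),('round',[(-.04,.087),(.04,.087),(-.028,.115),(.028,.115)])):
        W=[o+X*ex+y*ey+[0,0,z] for y,z in P]
        print(X,nm,'side z2',((proj('side',W)-[240,280])*5.4).round().tolist(),'top z3',((proj('top',W)-[410,175])*6.2).round().tolist())
```

```text
-0.065 sq side z2 [[143.0, 303.0], [155.0, 104.0], [167.0, 433.0], [176.0, 240.0]] top z3 [[394.0, 447.0], [204.0, 429.0], [320.0, 449.0], [145.0, 432.0]]
-0.065 apex side z2 [[149.0, 201.0]] top z3 [[299.0, 438.0]]
-0.065 eaves? side z2 [[154.0, 362.0], [164.0, 166.0]] top z3 [[360.0, 448.0], [177.0, 431.0]]
-0.065 round side z2 [[155.0, 367.0], [165.0, 170.0], [148.0, 291.0], [156.0, 153.0]] top z3 [[358.0, 448.0], [175.0, 431.0], [354.0, 445.0], [223.0, 432.0]]
0 sq side z2 [[342.0, 298.0], [341.0, 99.0], [353.0, 428.0], [352.0, 235.0]] top z3 [[401.0, 294.0], [212.0, 276.0], [327.0, 306.0], [153.0, 290.0]]
0 apex side z2 [[342.0, 195.0]] top z3 [[306.0, 285.0]]
0 eaves? side z2 [[347.0, 357.0], [346.0, 160.0]] top z3 [[367.0, 299.0], [185.0, 283.0]]
0 round side z2 [[347.0, 362.0], [346.0, 165.0], [343.0, 286.0], [343.0, 147.0]] top z3 [[365.0, 300.0], [183.0, 283.0], [362.0, 293.0], [231.0, 281.0]]
0.065 sq side z2 [[541.0, 291.0], [528.0, 93.0], [538.0, 422.0], [527.0, 230.0]] top z3 [[408.0, 143.0], [221.0, 125.0], [334.0, 166.0], [161.0, 150.0]]
0.065 apex side z2 [[535.0, 189.0]] top z3 [[314.0, 134.0]]
0.065 eaves? side z2 [[540.0, 351.0], [528.0, 154.0]] top z3 [[375.0, 153.0], [194.0, 136.0]]
0.065 round side z2 [[540.0, 355.0], [528.0, 159.0], [539.0, 280.0], [530.0, 141.0]] top z3 [[372.0, 154.0], [191.0, 137.0], [369.0, 144.0], [240.0, 132.0]]
```

Run:
```python
from h import *
s=cv2.imread("pics/side0.png");t=cv2.imread("pics/top0.png")
out=[]
for n,im in(('top',t),('side',s)):
    a=ortho(im,n,0.38,0.58,-0.36,-0.22,0.127,0.0005)
    a=cv2.convertScaleAbs(cv2.resize(a,None,fx=1.4,fy=1.4),alpha=1.8)
    for k in range(15):
        cv2.line(a,(k*28,0),(k*28,7 if k%5 else 14),(255,0,255),1)   # every 10mm from y=-.22
    for k in range(21): cv2.line(a,(0,k*28),(7 if k%5 else 14,k*28),(255,0,255),1)
    out.append(a)
cv2.imwrite("pics/o127.png",np.hstack(out)); print(np.hstack(out).shape)
```

```text
(560, 784, 3)
```

View pics/o127.png

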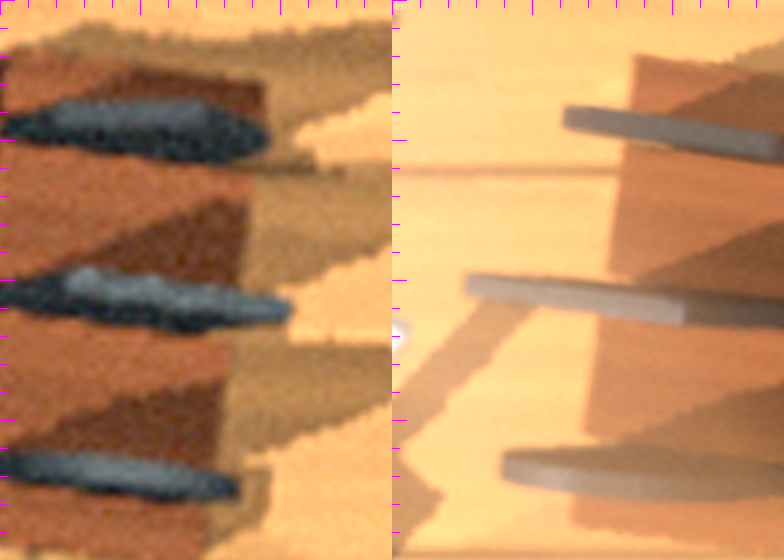

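>>> jog_arm --steps '[{"jaw": 100,"xyz": [4,-3,0],"yaw": 0.07},{"jaw": 100,"xyz": [8,-6,0],"yaw": 0.14},{"jaw": 100,"xyz": [12,-9,0],"yaw": 0.21},{"jaw": 100,"xyz": [16,-12.3,0],"yaw": 0.28},{"jaw": 100,"xyz": [20,-15.3,0],"yaw": 0.35},{"jaw": 100,"xyz": [24,-18.4,0],"yaw": 0.42},{"jaw": 100,"xyz": [27,-20.7,0],"yaw": 0.47},{"jaw": 100,"xyz": [28.2,-21.6,0],"yaw": 0.487},{"jaw": 100,"xyz": [28.2,-21.6,1.5],"yaw": 0.487},{"jaw": 100,"xyz": [28.2,-21.6,3],"yaw": 0.487},{"jaw": 100,"xyz": [28.2,-21.6,3],"yaw": 0.487},{"jaw": 100,"xyz": [28.2,-21.6,3],"yaw": 0.487}]'

```text
time_s: 1.3
ee_pos: [0.4105, -0.2793, 0.1821]
eef_rot: [-180.0, 0.0, -6.7]
contact_force: [-0.1, 0.3, 0.7]
opening: 0.085
```

```bash
cat > snap.py <<'E'
import sys
from h import *
from bench import robot
def snap(tag,box_s,box_t):
    for n,b in(('side',box_s),('top',box_t)):
        if b is None: continue
        im=np.ascontiguousarray(robot.get_image(n)['image'][:,:,::-1]); cv2.imwrite(f"pics/{tag}_{n}_full.png",im)
        x0,y0,x1,y1=b; f=min(780/(x1-x0),580/(y1-y0),6); cv2.imwrite(f"pics/{tag}_{n}.png",cv2.resize(im[y0:y1,x0:x1],None,fx=f,fy=f,interpolation=cv2.INTER_CUBIC)); print(n,'scale',f)
    o=robot.observe(); print(o['time_s'],o['ee_pos'].round(4),o['eef_rot'].round(2),o['contact_force'].round(2),round(o['opening'],4),o['joints'].round(1))
E
python3 -c "
from snap import *
snap('a',(200,200,420,390),(380,130,540,290))"
```

```text
side scale 3.0526315789473686
top scale 3.625
1.4 [ 0.411  -0.2797  0.1829] [ 1.7998e+02 -5.0000e-02 -6.7300e+00] [0.7  0.5  0.87] 0.0854 [ 39.4   7.6  -9.7 100.4   1.3  72.1 -67.3]
```

View pics/a_side.png

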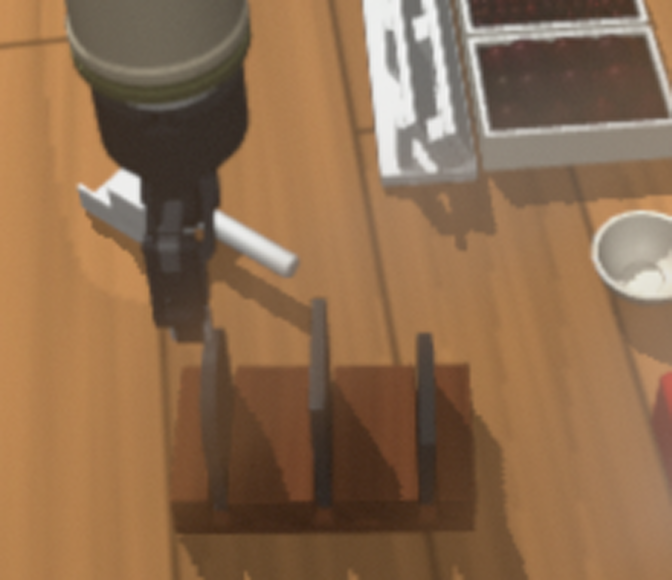

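View pics/a_top.png

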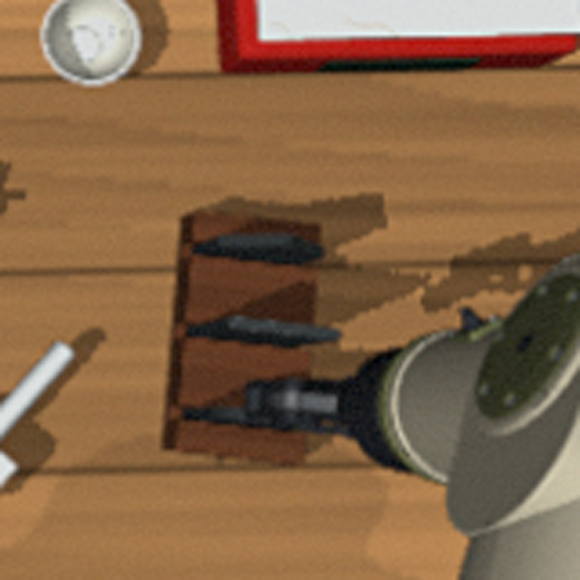

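Run:
```python
from h import *
a=np.radians(-6.7); ey=np.array([-np.sin(a),np.cos(a),0]);T=np.array([.411,-.2797,.1829])
for y in(-.0425,-.057):
  for dz in(-.019,-.006): print(y,dz,((proj('side',T+ey*y+[0,0,dz])-[200,200])*3.0526).round(),((proj('top',T+ey*y+[0,0,dz])-[380,130])*3.625).round())
im=cv2.imread('pics/a_side_full.png')[285:330,235:290]; cv2.imwrite('pics/a_z.png',cv2.resize(im,None,fx=10,fy=10,interpolation=cv2.INTER_CUBIC))
```

```text
-0.0425 -0.019 [[201. 383.]] [[363. 420.]]
-0.0425 -0.006 [[199. 370.]] [[370. 420.]]
-0.057 -0.019 [[200. 405.]] [[383. 422.]]
-0.057 -0.006 [[197. 392.]] [[391. 422.]]
```

View pics/a_z.png

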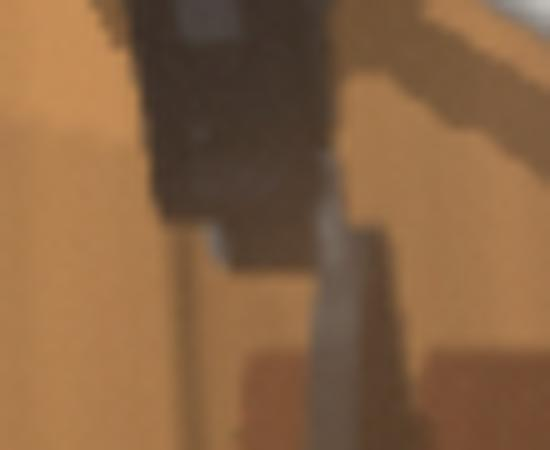

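Run:
```python
from h import *
a=np.radians(-6.7); ey=np.array([-np.sin(a),np.cos(a),0]);T=np.array([.411,-.2797,.1829])
for y in(-.057,-.0425,0,.0425,.057):
  for dz in(-.019,0,.02,.05): print(y,dz,((proj('side',T+ey*y+[0,0,dz])-[200,200])*3.0526).round(),((proj('top',T+ey*y+[0,0,dz])-[380,130])*3.625).round())
im=cv2.imread('pics/a_side_full.png')[200:330,215:300]; cv2.imwrite('pics/a_z.png',cv2.convertScaleAbs(cv2.resize(im,None,fx=4.5,fy=4.5,interpolation=cv2.INTER_CUBIC),alpha=2))
im=cv2.imread('pics/a_top_full.png')[220:260,430:500]; cv2.imwrite('pics/a_z2.png',cv2.convertScaleAbs(cv2.resize(im,None,fx=10,fy=10,interpolation=cv2.INTER_CUBIC),alpha=2))
```

```text
-0.057 -0.019 [[200. 405.]] [[383. 422.]]
-0.057 0 [[196. 386.]] [[395. 422.]]
-0.057 0.02 [[192. 365.]] [[408. 422.]]
-0.057 0.05 [[186. 333.]] [[428. 421.]]
-0.0425 -0.019 [[201. 383.]] [[363. 420.]]
-0.0425 0 [[198. 364.]] [[374. 420.]]
-0.0425 0.02 [[194. 343.]] [[386. 420.]]
-0.0425 0.05 [[188. 310.]] [[406. 419.]]
0 -0.019 [[205. 320.]] [[302. 414.]]
0 0 [[202. 301.]] [[312. 414.]]
0 0.02 [[198. 280.]] [[323. 414.]]
0 0.05 [[193. 246.]] [[340. 413.]]
0.0425 -0.019 [[209. 262.]] [[241. 409.]]
0.0425 0 [[206. 242.]] [[250. 408.]]
0.0425 0.02 [[203. 221.]] [[260. 407.]]
0.0425 0.05 [[198. 187.]] [[275. 407.]]
0.057 -0.019 [[210. 243.]] [[220. 407.]]
0.057 0 [[207. 223.]] [[229. 406.]]
0.057 0.02 [[204. 201.]] [[238. 405.]]
0.057 0.05 [[199. 168.]] [[253. 404.]]
```

View pics/a_z.png

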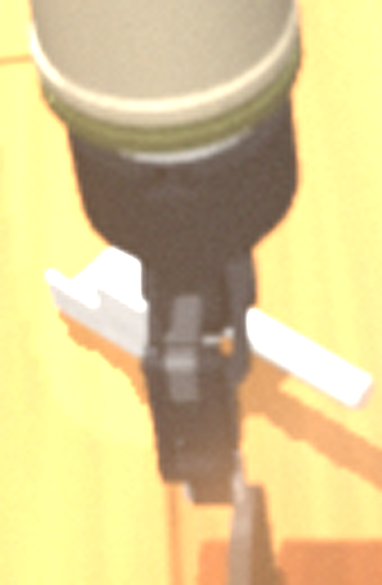

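View pics/a_z2.png

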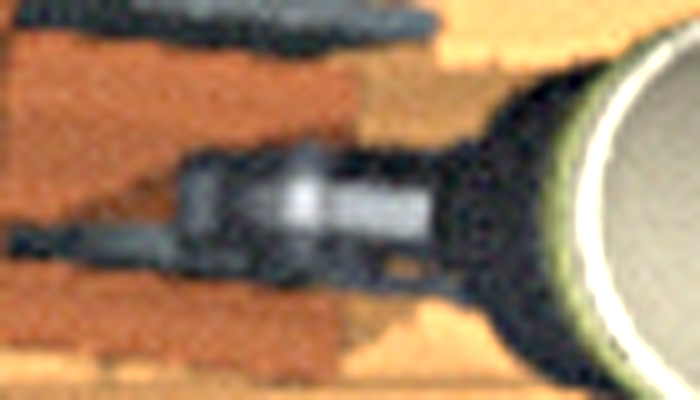

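>>> jog_arm --steps '[{"jaw": 100,"xyz": [0,0,1.5],"yaw": 0},{"jaw": 100,"xyz": [0,0,3],"yaw": 0},{"jaw": 100,"xyz": [0,0,4.5],"yaw": 0},{"jaw": 100,"xyz": [0,0,5.3],"yaw": 0},{"jaw": 100,"xyz": [0,0,5.3],"yaw": 0}]'

```text
time_s: 1.9
ee_pos: [0.4104, -0.2793, 0.1286]
eef_rot: [-180.0, 0.1, -6.7]
contact_force: [-0.7, 0.2, -0.4]
opening: 0.0854
```

```bash
python3 -c "
from snap import *
snap('b',(230,250,330,340),(430,210,510,270))
a=np.radians(-6.7); ey=np.array([-np.sin(a),np.cos(a),0]);T=robot.observe()['ee_pos']
for y in(-.0425,.0425,.057):
  for dz in(-.019,0,.02): print(y,dz,((proj('side',T+ey*y+[0,0,dz])-[230,250])*6).round(),((proj('top',T+ey*y+[0,0,dz])-[430,210])*6).round())
"
```

```text
side scale 6
top scale 6
2.0 [ 0.4111 -0.2796  0.1299] [ 1.7998e+02 -5.0000e-02 -6.7200e+00] [ 0.04 -0.05 -0.25] 0.0853 [ 39.3  10.1  -9.7 104.6   1.9  65.4 -67.8]
-0.0425 -0.019 [[234. 551.]] [[251. 217.]]
-0.0425 0 [[228. 517.]] [[268. 216.]]
-0.0425 0.02 [[221. 479.]] [[287. 216.]]
0.0425 -0.019 [[247. 318.]] [[ 59. 198.]]
0.0425 0 [[242. 282.]] [[ 73. 197.]]
0.0425 0.02 [[236. 243.]] [[ 88. 197.]]
0.057 -0.019 [[249. 280.]] [[ 26. 195.]]
0.057 0 [[244. 245.]] [[ 39. 194.]]
0.057 0.02 [[238. 205.]] [[ 54. 193.]]
```

View pics/b_side.png

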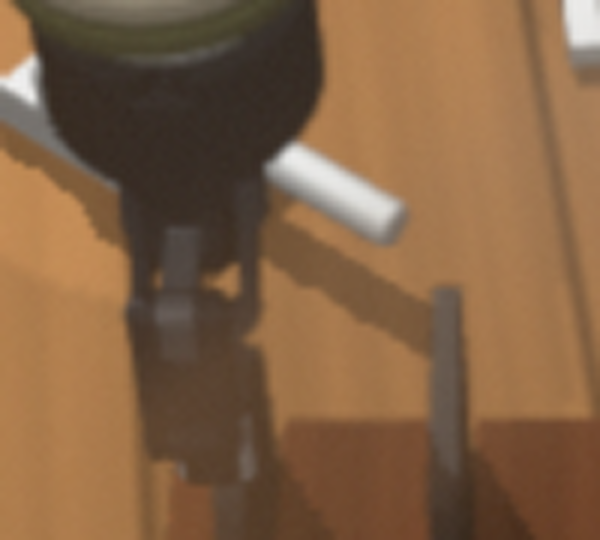

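View pics/b_top.png

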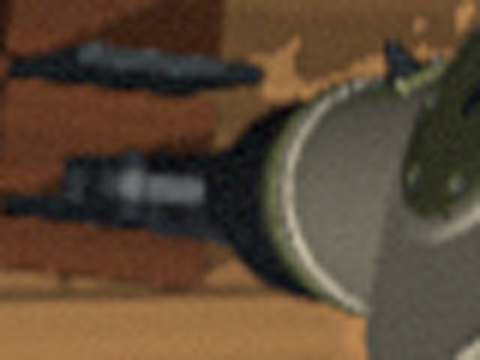

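>>> jog_arm --steps '[{"jaw": 100,"xyz": [0,0,1.5],"yaw": 0},{"jaw": 100,"xyz": [0,0,3],"yaw": 0},{"jaw": 100,"xyz": [0,0,4.2],"yaw": 0},{"jaw": 100,"xyz": [0,0,4.8],"yaw": 0},{"jaw": 100,"xyz": [0,0,5],"yaw": 0},{"jaw": 100,"xyz": [0,0,5],"yaw": 0}]'

```text
time_s: 2.6
ee_pos: [0.411, -0.2795, 0.0793]
eef_rot: [-180.0, -0.0, -6.7]
contact_force: [0.7, 0.6, 0.4]
opening: 0.0857
```

```bash
python3 -c "
from snap import *
snap('c',(230,250,360,380),(430,210,510,270))
a=np.radians(-6.7); ey=np.array([-np.sin(a),np.cos(a),0]);T=robot.observe()['ee_pos']
for y in(-.0425,-.057):
  for dz in(-.019,0,.02): print(y,dz,((proj('side',T+ey*y+[0,0,dz])-[230,250])*4.46).round(),((proj('top',T+ey*y+[0,0,dz])-[430,210])*6).round())
"
```

```text
side scale 4.461538461538462
top scale 6
2.7 [ 0.4112 -0.2796  0.0797] [ 1.7998e+02 -5.0000e-02 -6.7100e+00] [ 0.42 -0.03  0.25] 0.0851 [ 39.1  13.2  -9.7 107.9   2.6  59.1 -68.4]
-0.0425 -0.019 [[185. 473.]] [[209. 218.]]
-0.0425 0 [[181. 450.]] [[225. 217.]]
-0.0425 0.02 [[177. 424.]] [[241. 217.]]
-0.057 -0.019 [[184. 504.]] [[240. 221.]]
-0.057 0 [[180. 481.]] [[256. 220.]]
-0.057 0.02 [[175. 456.]] [[274. 220.]]
```

View pics/c_side.png

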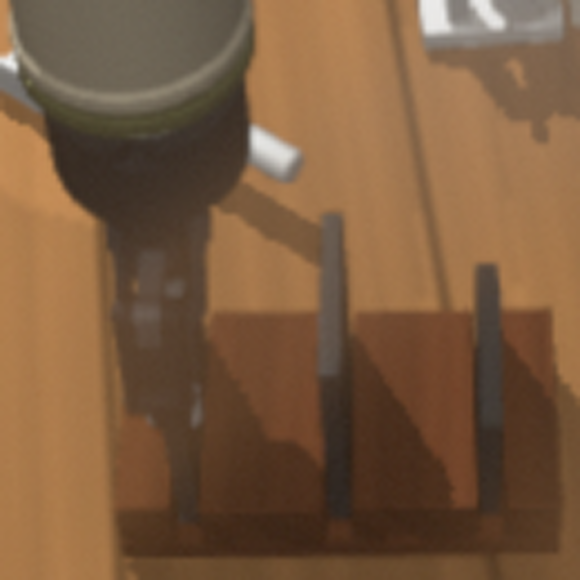

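View pics/c_top.png

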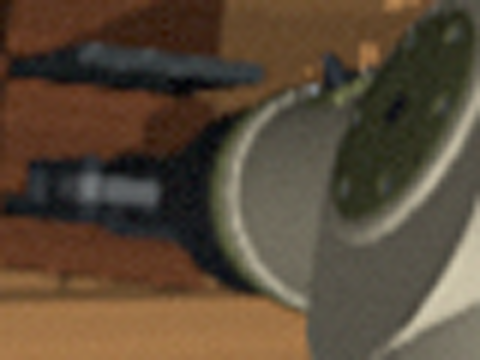

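```bash
python3 -c "
from h import *
a=np.radians(-6.7); ex=np.array([np.cos(a),np.sin(a),0]);ey=np.array([-np.sin(a),np.cos(a),0]);T=np.array([.4105,-.279,0])
for y,z in((.04,.042),(.04,.087),(-.04,.087),(-.04,.042),(-.05,.042)):
  for x in (-.0045,.0045): print(y,z,x,((proj('side',T+ex*x+ey*y+[0,0,z])-[230,250])*4.46).round(),((proj('top',T+ex*x+ey*y+[0,0,z])-[430,210])*6).round())
s=cv2.imread('pics/c_side_full.png')[320:375,245:300];t=cv2.imread('pics/c_top_full.png')[225:255,420:475]
cv2.imwrite('pics/c1.png',cv2.convertScaleAbs(cv2.resize(s,None,fx=10,fy=10,interpolation=cv2.INTER_CUBIC),alpha=2.2));cv2.imwrite('pics/c2.png',cv2.convertScaleAbs(cv2.resize(t,None,fx=10,fy=10,interpolation=cv2.INTER_CUBIC),alpha=2.2))
"
```

```text
0.04 0.042 -0.0045 [[186. 330.]] [[ 17. 212.]]
0.04 0.042 0.0045 [[206. 330.]] [[ 18. 193.]]
0.04 0.087 -0.0045 [[177. 272.]] [[ 46. 211.]]
0.04 0.087 0.0045 [[197. 272.]] [[ 48. 191.]]
-0.04 0.087 -0.0045 [[167. 434.]] [[223. 228.]]
-0.04 0.087 0.0045 [[189. 434.]] [[224. 208.]]
-0.04 0.042 -0.0045 [[178. 489.]] [[187. 229.]]
-0.04 0.042 0.0045 [[199. 489.]] [[188. 210.]]
-0.05 0.042 -0.0045 [[176. 510.]] [[209. 231.]]
-0.05 0.042 0.0045 [[198. 510.]] [[210. 212.]]
```

View pics/c1.png

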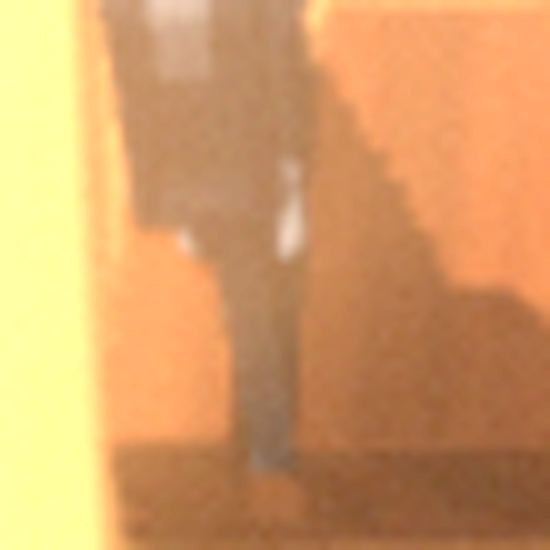

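View pics/c2.png

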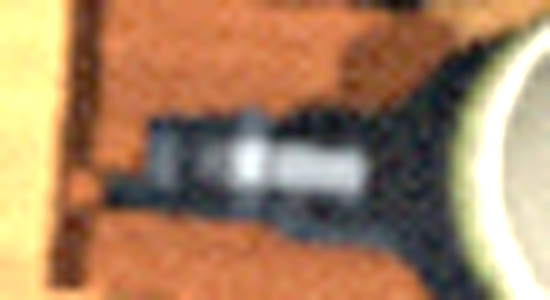

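>>> jog_arm --steps '[{"jaw": 100,"xyz": [0,0,0.4],"yaw": 0},{"jaw": 90,"xyz": [0,0,0.4],"yaw": 0},{"jaw": 80,"xyz": [0,0,0.4],"yaw": 0},{"jaw": 70,"xyz": [0,0,0.4],"yaw": 0},{"jaw": 70,"xyz": [0,0,0.4],"yaw": 0}]'

```text
time_s: 3.2
ee_pos: [0.4124, -0.2792, 0.0767]
eef_rot: [180.0, -0.2, -6.7]
contact_force: [0.3, 2.6, 9.2]
opening: 0.0668
```

```bash
python3 -c "
from snap import *
snap('d',(245,310,305,375),(420,215,480,260))"
```

```text
side scale 6
top scale 6
3.3 [ 0.4124 -0.2792  0.0767] [179.98  -0.18  -6.68] [ 0.57  3.1  10.14] 0.0669 [ 39.   13.4  -9.7 108.1   2.6  58.6 -68.4]
```

View pics/d_side.png

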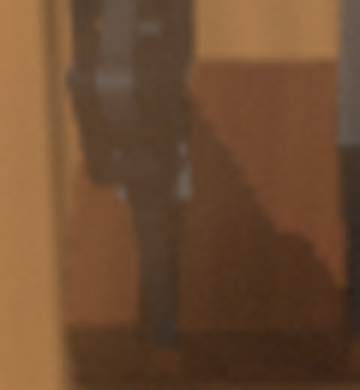

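>>> jog_arm --steps '[{"jaw": 100,"xyz": [0,0,0],"yaw": 0},{"jaw": 100,"xyz": [0,0,0],"yaw": 0},{"jaw": 100,"xyz": [0,0,0],"yaw": 0},{"jaw": 100,"xyz": [0,0,1.0],"yaw": 0},{"jaw": 100,"xyz": [0,0,1.5],"yaw": 0},{"jaw": 100,"xyz": [0,0,1.5],"yaw": 0}]'

```text
time_s: 3.9
ee_pos: [0.4099, -0.2789, 0.0587]
eef_rot: [-179.9, 0.1, -6.7]
contact_force: [-0.1, 0.0, -0.3]
opening: 0.0853
```

```bash
python3 -c "
from snap import *
snap('e',(230,230,330,375),(420,215,480,260))
a=np.radians(-6.7); ey=np.array([-np.sin(a),np.cos(a),0])
def zat(uv,T,y):
  o,d=ray('side',[uv]); d=d[0]; n=ey; k=(np.dot(np.array(T)+ey*y-o,n))/np.dot(d,n); return o+k*d
print('d tip',zat([270,343],[.4124,-.2792,0],-.0335),zat([270,343],[.4124,-.2792,0],-.042))
im=cv2.imread('pics/e_side_full.png')[230:375,235:305]; cv2.imwrite('pics/e1.png',cv2.convertScaleAbs(cv2.resize(im,None,fx=4,fy=4,interpolation=cv2.INTER_CUBIC),alpha=2.2))
"
```

```text
side scale 4.0
top scale 6
4.0 [ 0.4105 -0.2792  0.0597] [-1.7997e+02  5.0000e-02 -6.7100e+00] [-0.81 -0.03 -0.34] 0.0851 [ 39.   14.6  -9.6 109.    2.9  56.7 -68.6]
d tip [ 0.40683143 -0.3122762   0.09111131] [ 0.407552   -0.3209193   0.10508689]
```

View pics/e1.png

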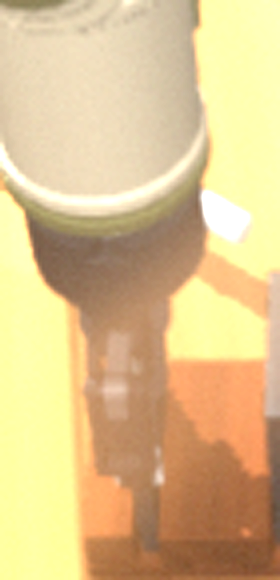

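View pics/e_top.png

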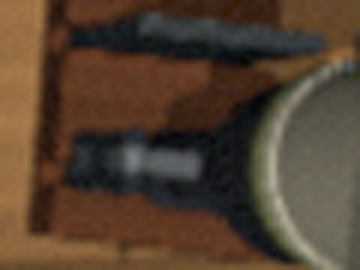

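>>> jog_arm --steps '[{"jaw": 100,"xyz": [0,0,0.4],"yaw": 0},{"jaw": 100,"xyz": [0,0,0.8],"yaw": 0},{"jaw": 100,"xyz": [0,0,0.8],"yaw": 0},{"jaw": 90,"xyz": [0,0,0.8],"yaw": 0},{"jaw": 80,"xyz": [0,0,0.8],"yaw": 0},{"jaw": 70,"xyz": [0,0,0.8],"yaw": 0},{"jaw": 60,"xyz": [0,0,0.8],"yaw": 0}]'

```text
time_s: 4.7
ee_pos: [0.4112, -0.2794, 0.0526]
eef_rot: [180.0, -0.1, -6.7]
contact_force: [0.0, 1.8, 5.9]
opening: 0.0776
```

```bash
python3 -c "
from snap import *
snap('f',(245,310,305,375),None)"
```

```text
side scale 6
4.75 [ 0.4113 -0.2794  0.0527] [ 1.7999e+02 -5.0000e-02 -6.7000e+00] [-1.47  2.49  4.98] 0.0778 [ 38.9  15.1  -9.6 109.4   3.   55.7 -68.7]
```

View pics/f_side.png

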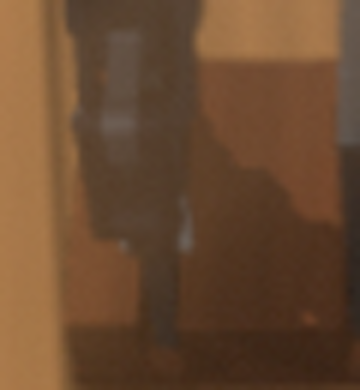

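>>> jog_arm --steps '[{"jaw": 100,"xyz": [0,0,0],"yaw": 0},{"jaw": 100,"xyz": [0,0,0],"yaw": 0},{"jaw": 100,"xyz": [0,0,0.5],"yaw": 0},{"jaw": 100,"xyz": [0,0,1],"yaw": 0},{"jaw": 100,"xyz": [0,0,1],"yaw": 0},{"jaw": 90,"xyz": [0,0,1],"yaw": 0},{"jaw": 80,"xyz": [0,0,1],"yaw": 0},{"jaw": 70,"xyz": [0,0,1],"yaw": 0},{"jaw": 60,"xyz": [0,0,1],"yaw": 0}]'

```text
time_s: 5.65
ee_pos: [0.4107, -0.2793, 0.0421]
eef_rot: [-180.0, 0.0, -6.7]
contact_force: [-1.7, 1.2, 2.1]
opening: 0.0781
```

```bash
python3 -c "
from snap import *
snap('g',(245,310,305,375),None)"
```

```text
side scale 6
5.7 [ 0.4107 -0.2793  0.0421] [-1.7999e+02  2.0000e-02 -6.7100e+00] [-1.01  1.12  2.08] 0.078 [ 38.9  15.9  -9.6 110.    3.2  54.4 -68.9]
```

View pics/g_side.png

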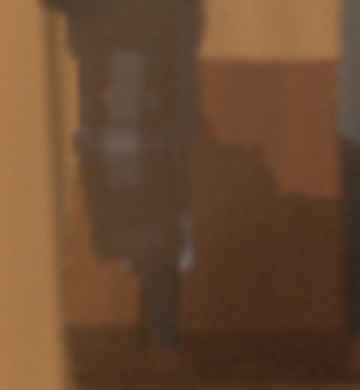

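>>> jog_arm --steps '[{"jaw": 60,"xyz": [0,0,-0.5],"yaw": 0},{"jaw": 60,"xyz": [0,0,-1],"yaw": 0},{"jaw": 60,"xyz": [0,0,-1.5],"yaw": 0},{"jaw": 60,"xyz": [0,0,-2],"yaw": 0},{"jaw": 60,"xyz": [0,0,-2],"yaw": 0}]'

```text
time_s: 6.2
ee_pos: [0.411, -0.2796, 0.0629]
eef_rot: [180.0, -0.0, -6.7]
contact_force: [-1.4, 0.6, -0.3]
opening: 0.0785
```

```bash
python3 -c "
from snap import *
snap('i',(230,250,360,375),(420,200,490,260))"
```

```text
side scale 4.64
top scale 6
6.3 [ 0.4107 -0.2795  0.0622] [ 1.7999e+02 -1.0000e-02 -6.7200e+00] [-0.87  0.22 -1.91] 0.0788 [ 39.   14.4  -9.6 108.9   2.8  56.9 -68.6]
```

View pics/i_side.png

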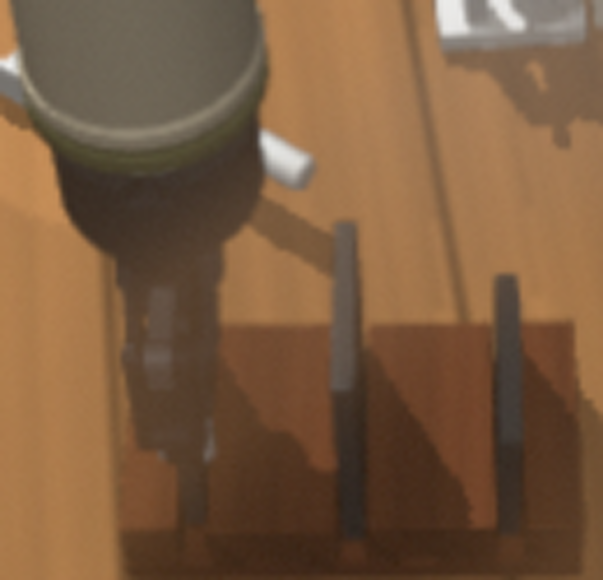

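```bash
python3 -c "
from h import *
a=np.radians(-6.7); ey=np.array([-np.sin(a),np.cos(a),0]);T=np.array([.4105,-.279,0])
for z in(.012,.022,.032): print(z,proj('side',T-ey*.04+[0,0,z]).round(1),proj('side',T-ey*.05+[0,0,.042]).round(1))
L=[]
for f in 'gi':
  im=cv2.imread(f'pics/{f}_side_full.png')[335:375,255:300]; L.append(cv2.convertScaleAbs(cv2.resize(im,None,fx=8,fy=8,interpolation=cv2.INTER_CUBIC),alpha=2.4))
cv2.imwrite('pics/gi.png',np.hstack(L))
"
```

```text
0.012 [[273.6 367.4]] [[271.9 364.4]]
0.022 [[273.1 364.9]] [[271.9 364.4]]
0.032 [[272.7 362.3]] [[271.9 364.4]]
```

View pics/gi.png

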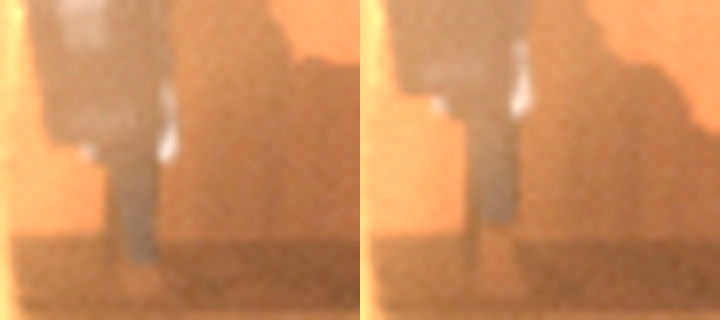

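>>> jog_arm --steps '[{"jaw": 60,"xyz": [0,0,-1.5],"yaw": 0},{"jaw": 60,"xyz": [0,0,-3],"yaw": 0},{"jaw": 60,"xyz": [0,0,-5],"yaw": 0},{"jaw": 60,"xyz": [0,0,-7],"yaw": 0},{"jaw": 60,"xyz": [0,0,-9],"yaw": 0},{"jaw": 60,"xyz": [0,0,-11],"yaw": 0},{"jaw": 60,"xyz": [0,0,-13],"yaw": 0},{"jaw": 60,"xyz": [0,0,-13],"yaw": 0},{"jaw": 60,"xyz": [0,0,-13],"yaw": 0}]'

```text
time_s: 7.2
ee_pos: [0.4109, -0.2794, 0.1917]
eef_rot: [180.0, -0.0, -6.7]
contact_force: [-0.1, -1.0, -2.6]
opening: 0.0785
```

```bash
cat >> h.py <<'E'
RA=np.radians(-3.65); RO=np.array([.612,.119,0]); REX=np.array([np.cos(RA),np.sin(RA),0]); REY=np.array([-np.sin(RA),np.cos(RA),0])
def rail(x,y,z): return RO+REX*x+REY*y+np.array([0,0,z])
E
python3 -c "
from snap import *
snap('j',(200,200,360,375),(400,180,540,280))
def uw(u,w): return -.4226*u+.9063*w, .025+.9063*u+.4226*w
for nm,(x,z) in dict(lip_in=uw(.03,.0065),lip_out=uw(.03,.0145),back_in=uw(.055,-.0065),back_out=uw(.055,-.0145)).items():
  for y in(-.179,-.16,.16,.179):
    print(nm,y,'side',((proj('side',rail(x,y,z))-[310,140])*4.8).round()[0],'top',((proj('top',rail(x,y,z))-[235,105])*5.5).round()[0])
"
```

```text
side scale 3.3142857142857145
top scale 5.571428571428571
7.3 [ 0.4102 -0.279   0.1907] [-1.7994e+02  1.0000e-01 -6.7100e+00] [ 0.66  0.9  -2.18] 0.0786 [ 39.4   7.3  -9.7  99.7   1.3  73.2 -67.3]
lip_in -0.179 side [173. 499.] top [729. 422.]
lip_in -0.16 side [169. 470.] top [692. 421.]
lip_in 0.16 side [106.  70.] top [ 71. 394.]
lip_in 0.179 side [103.  50.] top [ 34. 392.]
lip_out -0.179 side [189. 493.] top [730. 407.]
lip_out -0.16 side [184. 464.] top [693. 406.]
lip_out 0.16 side [118.  64.] top [ 71. 379.]
lip_out 0.179 side [115.  45.] top [ 33. 377.]
back_in -0.179 side [126. 477.] top [732. 460.]
back_in -0.16 side [122. 448.] top [695. 459.]
back_in 0.16 side [67. 48.] top [ 63. 431.]
back_in 0.179 side [64. 29.] top [ 25. 430.]
back_out -0.179 side [111. 483.] top [731. 475.]
back_out -0.16 side [107. 454.] top [693. 474.]
back_out 0.16 side [55. 54.] top [ 63. 446.]
back_out 0.179 side [52. 34.] top [ 26. 445.]
```

View pics/j_side.png

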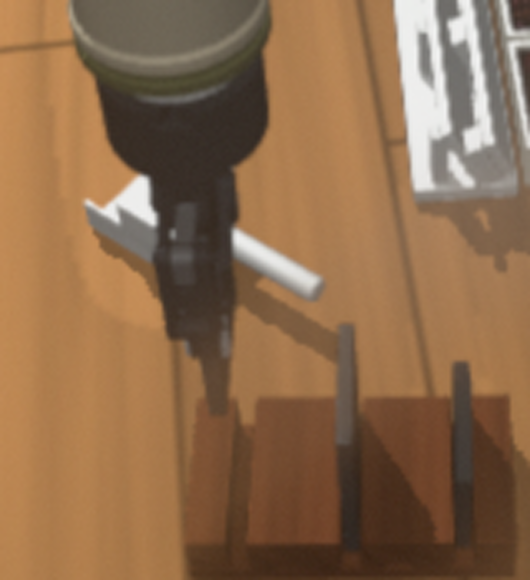

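View pics/j_top.png

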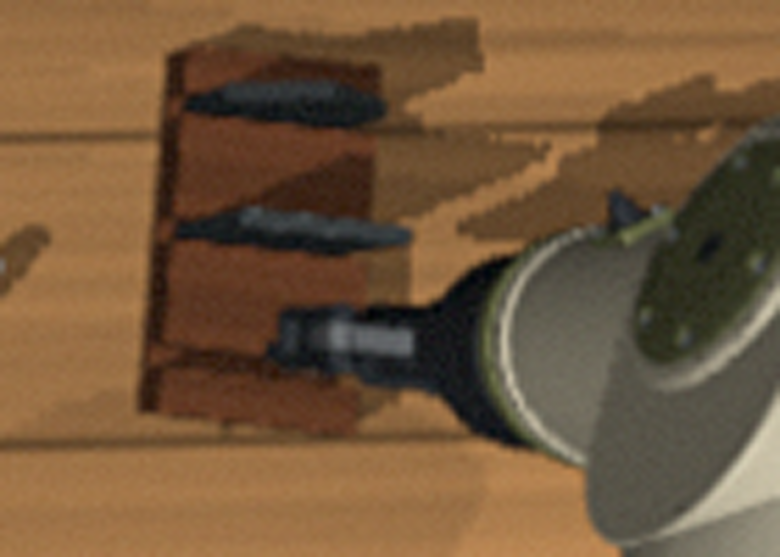

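>>> jog_arm --steps '[{"jaw": 60,"xyz": [0,-1.5,0],"yaw": 0},{"jaw": 60,"xyz": [0.5,-4,0],"yaw": 0},{"jaw": 60,"xyz": [1.5,-7.5,0],"yaw": 0},{"jaw": 60,"xyz": [3,-11,0],"yaw": -0.01},{"jaw": 60,"xyz": [5,-14.5,0],"yaw": -0.02},{"jaw": 60,"xyz": [7,-18,0],"yaw": -0.03},{"jaw": 60,"xyz": [9,-21.5,0],"yaw": -0.04},{"jaw": 60,"xyz": [11,-25,0],"yaw": -0.053},{"jaw": 60,"xyz": [13,-28,0],"yaw": -0.053},{"jaw": 60,"xyz": [14,-30,0],"yaw": -0.053},{"jaw": 60,"xyz": [14.27,-30.35,0],"yaw": -0.053},{"jaw": 60,"xyz": [14.27,-30.35,0],"yaw": -0.053},{"jaw": 60,"xyz": [14.27,-30.35,2],"yaw": -0.053},{"jaw": 60,"xyz": [14.27,-30.35,4],"yaw": -0.053},{"jaw": 60,"xyz": [14.27,-30.35,5.5],"yaw": -0.053},{"jaw": 60,"xyz": [14.27,-30.35,5.5],"yaw": -0.053}]'

```text
time_s: 8.9
ee_pos: [0.5859, 0.004, 0.1346]
eef_rot: [180.0, 0.3, -3.8]
contact_force: [-1.4, 0.6, -1.1]
opening: 0.0783
```

```bash
python3 -c "
from snap import *
snap('k',(270,130,440,275),(250,90,420,220))
def uw(u,w): return -.4226*u+.9063*w, .025+.9063*u+.4226*w
x,z=uw(.055,-.0065)
T=robot.observe()['ee_pos']
for nm,P in dict(bot_near=T-REY*.04+[0,0,-.0301],bot_far=T+REY*.04+[0,0,-.0301],tip=T-REY*.045+[0,0,.030]).items(): print(nm,((proj('side',P)-[270,130])*4).round(),((proj('top',P)-[250,90])*4.46).round())
"
```

```text
side scale 4.0
top scale 4.461538461538462
9.0 [0.5878 0.0047 0.1374] [ 1.7999e+02  1.0000e-02 -3.7300e+00] [ 0.44  0.53 -1.48] 0.078 [  14.2   21.8  -23.    89.9    8.9   70.1 -104. ]
bot_near [[283. 363.]] [[497. 410.]]
bot_far [[269. 267.]] [[365. 404.]]
tip [[285. 289.]] [[519. 393.]]
```

View pics/k_side.png

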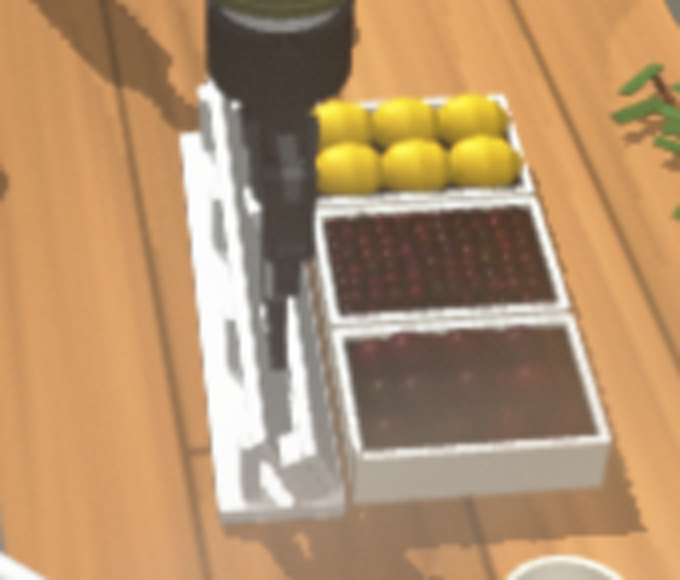

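View pics/k_top.png

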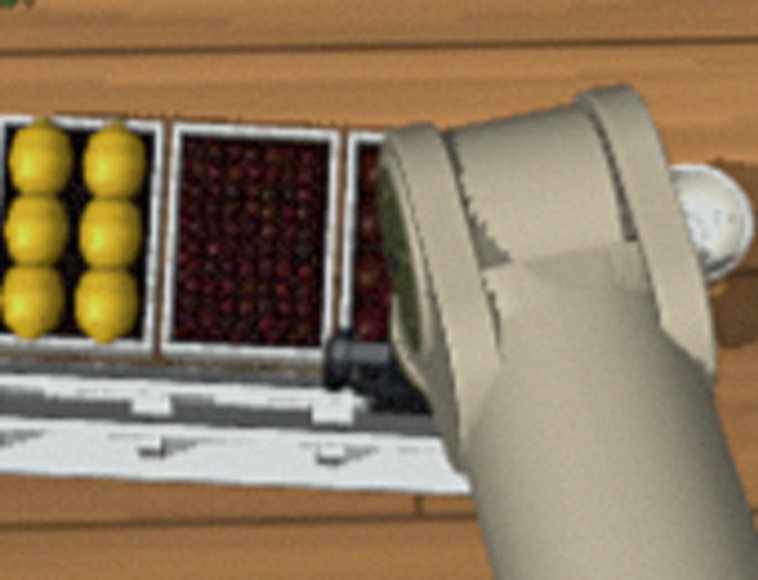

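>>> jog_arm --steps '[{"jaw": 60,"xyz": [0,0,1.5],"yaw": 0},{"jaw": 60,"xyz": [0,0,3],"yaw": 0},{"jaw": 60,"xyz": [0,0,3.8],"yaw": 0},{"jaw": 60,"xyz": [0,0,4.2],"yaw": 0},{"jaw": 60,"xyz": [0,0,4.6],"yaw": 0},{"jaw": 60,"xyz": [0,0,4.6],"yaw": 0},{"jaw": 60,"xyz": [0,0,4.6],"yaw": 0}]'

```text
time_s: 9.7
ee_pos: [0.5883, 0.0054, 0.0915]
eef_rot: [-180.0, -0.0, -3.7]
contact_force: [-0.2, -0.7, -1.7]
opening: 0.0783
```

```bash
python3 -c "
from snap import *
snap('l',(310,160,390,260),None)
T=robot.observe()['ee_pos']
for nm,P in dict(bot_near=T-REY*.04+[0,0,-.0301],bot_far=T+REY*.04+[0,0,-.0301],tip=T-REY*.045+[0,0,.030]).items(): print(nm,((proj('side',P)-[310,160])*5.8).round())
"
```

```text
side scale 5.8
9.75 [0.5883 0.0054 0.0916] [-1.7999e+02 -5.0000e-02 -3.6700e+00] [ 0.22 -0.69 -2.51] 0.0782 [  13.9   24.1  -22.6   92.9   10.    64.9 -104.9]
bot_near [[179. 433.]]
bot_far [[158. 294.]]
tip [[181. 333.]]
```

View pics/l_side.png

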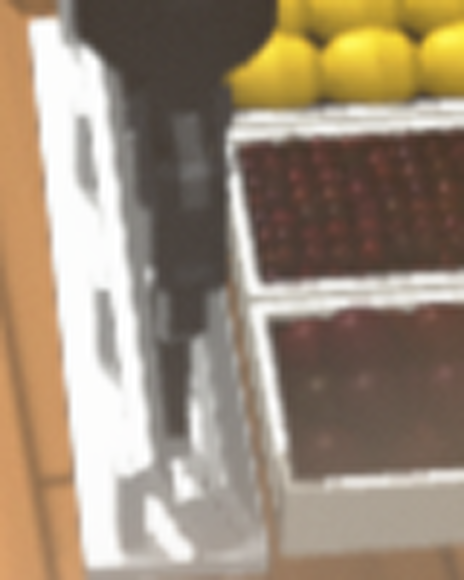

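>>> jog_arm --steps '[{"jaw": 60,"xyz": [-0.4,0,0.0],"yaw": 0},{"jaw": 60,"xyz": [-0.8,0,0.0],"yaw": 0},{"jaw": 60,"xyz": [-1.2,0,0.0],"yaw": 0},{"jaw": 60,"xyz": [-1.2,0,0.0],"yaw": 0}]'

```text
time_s: 10.15
ee_pos: [0.5769, 0.0062, 0.0923]
eef_rot: [-180.0, -0.2, -3.7]
contact_force: [4.1, -0.4, 0.7]
opening: 0.0782
```

```bash
python3 -c "
from snap import *
snap('m',(310,160,390,260),None)"
```

```text
side scale 5.8
10.2 [0.577  0.0061 0.0922] [-1.7999e+02 -1.7000e-01 -3.6700e+00] [4.04 0.11 1.47] 0.0781 [  14.2   22.7  -22.8   94.8    9.6   64.2 -104.8]
```

View pics/m_side.png

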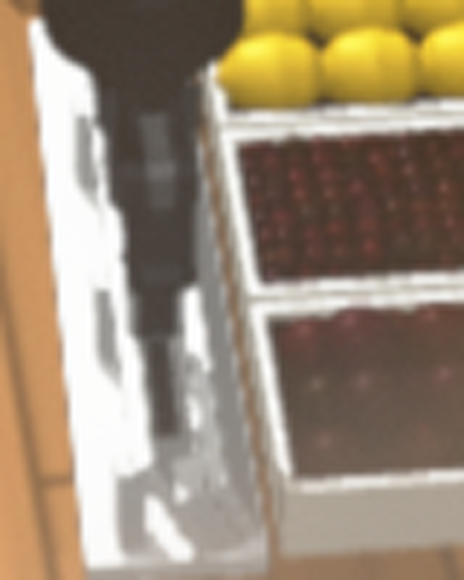

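>>> jog_arm --steps '[{"jaw": 60,"xyz": [-0.4,0,0.1],"yaw": 0},{"jaw": 60,"xyz": [-0.8,0,0.2],"yaw": 0},{"jaw": 60,"xyz": [-1.2,0,0.3],"yaw": 0},{"jaw": 60,"xyz": [-1.2,0,0.3],"yaw": 0}]'

```text
time_s: 10.6
ee_pos: [0.5644, 0.007, 0.0888]
eef_rot: [-180.0, -0.1, -3.7]
contact_force: [4.8, -1.0, 3.7]
opening: 0.0787
```

```bash
python3 -c "
from snap import *
snap('n',(310,160,390,260),None)"
```

```text
side scale 5.8
10.65 [0.5645 0.007  0.0887] [-1.7999e+02 -8.0000e-02 -3.6700e+00] [ 4.19 -0.3   2.68] 0.0786 [  14.5   21.6  -23.    96.9    9.3   63.3 -104.9]
```

View pics/n_side.png

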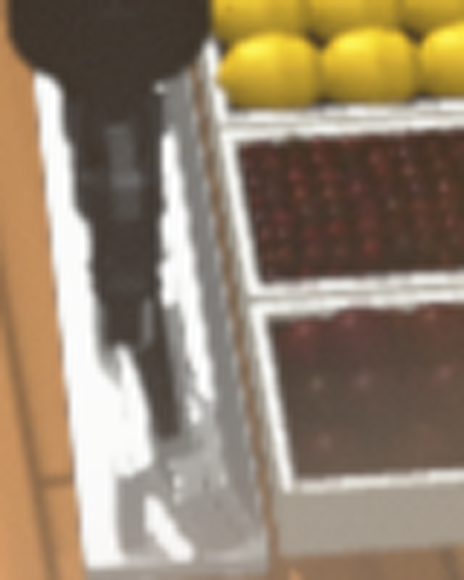

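>>> jog_arm --steps '[{"jaw": 60,"xyz": [-0.4,0,0.15],"yaw": 0},{"jaw": 60,"xyz": [-0.65,0,0.25],"yaw": 0},{"jaw": 60,"xyz": [-0.65,0,0.25],"yaw": 0},{"jaw": 60,"xyz": [-0.3,0,1.0],"yaw": 0},{"jaw": 60,"xyz": [0.05,0,1.75],"yaw": 0},{"jaw": 60,"xyz": [0.4,0,2.5],"yaw": 0},{"jaw": 60,"xyz": [0.4,0,2.5],"yaw": 0}]'

```text
time_s: 11.35
ee_pos: [0.5677, 0.0065, 0.0611]
eef_rot: [-180.0, 0.1, -3.7]
contact_force: [5.9, -0.9, -2.6]
opening: 0.0783
```

```bash
python3 -c "
from snap import *
snap('o',(310,160,390,260),None)"
```

```text
side scale 5.8
11.4 [0.5677 0.0065 0.0616] [-1.7999e+02  1.1000e-01 -3.6800e+00] [ 4.21 -0.36 -1.53] 0.0782 [  14.1   23.7  -22.6   97.7   10.2   60.7 -105.5]
```

View pics/o_side.png

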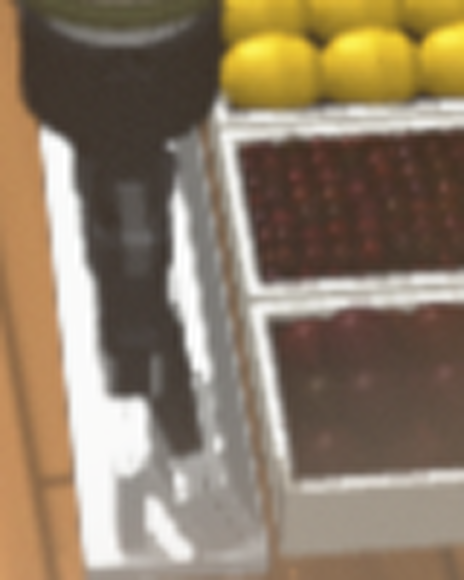

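>>> jog_arm --steps '[{"jaw": 60,"xyz": [0.23,0,0.5],"yaw": 0},{"jaw": 60,"xyz": [0.42,0,0.9],"yaw": 0},{"jaw": 60,"xyz": [0.51,0,1.1],"yaw": 0},{"jaw": 60,"xyz": [0.51,0,1.1],"yaw": 0}]'

```text
time_s: 11.8
ee_pos: [0.5728, 0.0063, 0.0514]
eef_rot: [-180.0, 0.1, -3.7]
contact_force: [2.8, -1.5, -1.9]
opening: 0.0783
```

```bash
python3 -c "
from snap import *
snap('p',(310,160,390,260),None)"
```

```text
side scale 5.8
11.85 [0.5728 0.0063 0.0516] [-1.80e+02  5.00e-02 -3.67e+00] [ 3.02 -0.8  -1.71] 0.0782 [  13.9   24.9  -22.4   97.5   10.7   59.8 -105.7]
```

View pics/p_side.png

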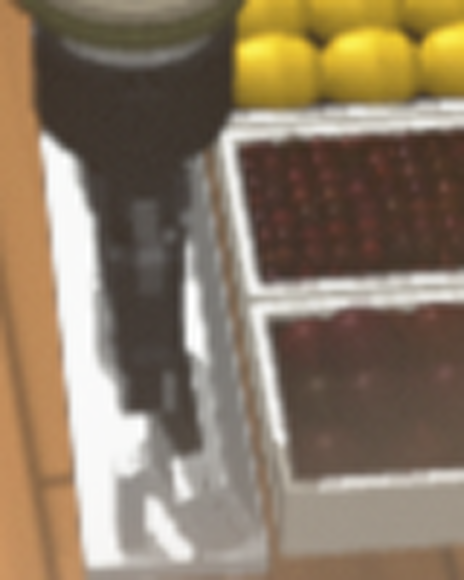

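>>> jog_arm --steps '[{"jaw": 60,"xyz": [0.1,0,0.2],"yaw": 0},{"jaw": 60,"xyz": [0.14,0,0.3],"yaw": 0},{"jaw": 60,"xyz": [0.14,0,0.3],"yaw": 0}]'

```text
time_s: 12.15
ee_pos: [0.5742, 0.0063, 0.0501]
eef_rot: [180.0, 0.0, -3.7]
contact_force: [-4.1, -0.5, 10.2]
opening: 0.078
```

>>> jog_arm --steps '[{"jaw": 60,"xyz": [0.09,0,0.2],"yaw": 0},{"jaw": 60,"xyz": [0.09,0,0.2],"yaw": 0}]'

```text
time_s: 12.35
ee_pos: [0.575, 0.0063, 0.0502]
eef_rot: [179.9, 0.0, -3.7]
contact_force: [-14.3, -1.2, 30.2]
opening: 0.0785
```

>>> jog_arm --steps '[{"jaw": 60,"xyz": [-0.07,0,-0.2],"yaw": 0},{"jaw": 60,"xyz": [-0.07,0,-0.2],"yaw": 0},{"jaw": 85,"xyz": [-0.07,0,-0.2],"yaw": 0},{"jaw": 100,"xyz": [-0.07,0,-0.2],"yaw": 0},{"jaw": 100,"xyz": [-0.07,0,-0.2],"yaw": 0},{"jaw": 100,"xyz": [-0.07,0,-0.2],"yaw": 0}]'

```text
time_s: 12.95
ee_pos: [0.5742, 0.0062, 0.0486]
eef_rot: [-180.0, 0.1, -3.7]
contact_force: [0.1, 0.4, 0.1]
opening: 0.0855
```

```bash
python3 -c "
from snap import *
snap('q',(310,160,390,260),None)"
```

```text
side scale 5.8
13.0 [0.5742 0.0062 0.0486] [-1.80e+02  6.00e-02 -3.67e+00] [-0.03 -0.31 -0.32] 0.0852 [  13.8   25.3  -22.3   97.4   10.8   59.5 -105.8]
```

View pics/q_side.png

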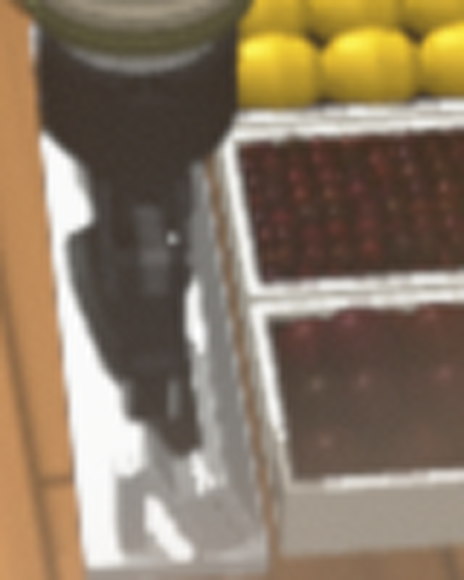

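>>> jog_arm --steps '[{"jaw": 100,"xyz": [0,0,-1.5],"yaw": 0},{"jaw": 100,"xyz": [0,0,-3.5],"yaw": 0},{"jaw": 100,"xyz": [0,0,-6],"yaw": 0},{"jaw": 100,"xyz": [0,0,-9],"yaw": 0},{"jaw": 100,"xyz": [0,0,-12],"yaw": 0},{"jaw": 100,"xyz": [0,0,-14.5],"yaw": 0},{"jaw": 100,"xyz": [0,0,-14.5],"yaw": 0}]'

```text
time_s: 13.7
ee_pos: [0.5769, 0.0067, 0.1996]
eef_rot: [-180.0, -0.4, -3.7]
contact_force: [1.1, 0.4, -0.5]
opening: 0.085
```

```bash
python3 -c "
from snap import *
snap('r',(310,150,390,260),None)
o=robot.observe()['ee_pos']; d=np.array([.4743,-.2846])-o[:2]; a=np.radians(-3.67); c,s=np.cos(a),np.sin(a); print(d, 'tool',d@[c,s],d@[s,-c])"
```

```text
side scale 5.2727272727272725
13.75 [0.576  0.0065 0.1972] [-179.98   -0.28   -3.67] [-0.71 -0.36 -0.13] 0.0851 [  14.8   17.8  -23.5   87.3    7.3   76.2 -103.1]
[-0.10166477 -0.29110613] tool -0.08282263761440636 0.297016693819894
```

View pics/r_side.png

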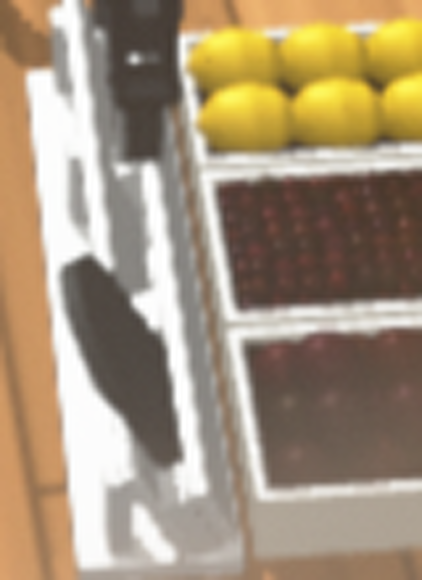

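>>> jog_arm --steps '[{"jaw": 100,"xyz": [-1,3,0],"yaw": 0},{"jaw": 100,"xyz": [-2,7,0],"yaw": 0},{"jaw": 100,"xyz": [-3,11,0],"yaw": 0.01},{"jaw": 100,"xyz": [-4,15,0],"yaw": 0.02},{"jaw": 100,"xyz": [-5.2,19,0],"yaw": 0.03},{"jaw": 100,"xyz": [-6.3,23,0],"yaw": 0.053},{"jaw": 100,"xyz": [-7.3,26.5,0],"yaw": 0.053},{"jaw": 100,"xyz": [-8,29,0],"yaw": 0.053},{"jaw": 100,"xyz": [-8.11,29.66,0],"yaw": 0.053},{"jaw": 100,"xyz": [-8.11,29.66,2],"yaw": 0.053},{"jaw": 100,"xyz": [-8.11,29.66,4],"yaw": 0.053},{"jaw": 100,"xyz": [-8.11,29.66,5.5],"yaw": 0.053},{"jaw": 100,"xyz": [-8.11,29.66,5.5],"yaw": 0.053},{"jaw": 100,"xyz": [-8.11,29.66,5.5],"yaw": 0.053}]'

```text
time_s: 15.15
ee_pos: [0.475, -0.2836, 0.1391]
eef_rot: [-180.0, 0.0, -6.6]
contact_force: [0.7, -0.4, 0.9]
opening: 0.0855
```

```bash
python3 -c "
from snap import *
snap('s',(260,230,360,375),(420,180,500,250))
T=robot.observe()['ee_pos'];a=np.radians(-6.7); ey=np.array([-np.sin(a),np.cos(a),0])
for y in(-.0425,.0425): print(y,((proj('side',T+ey*y+[0,0,.02])-[260,230])*4).round(),((proj('top',T+ey*y+[0,0,.02])-[420,180])*6).round())
"
```

```text
side scale 4.0
top scale 6
15.25 [ 0.4755 -0.2843  0.1401] [ 1.7999e+02 -8.0000e-02 -6.6700e+00] [-0.24  0.77 -0.31] 0.0856 [ 38.3  16.5 -13.   95.5   3.9  68.4 -72.2]
-0.0425 [[175. 377.]] [[357. 243.]]
0.0425 [[175. 220.]] [[157. 224.]]
```

View pics/s_side.png

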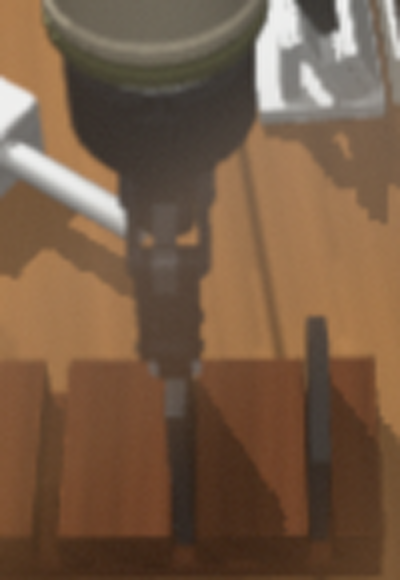

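View pics/s_top.png

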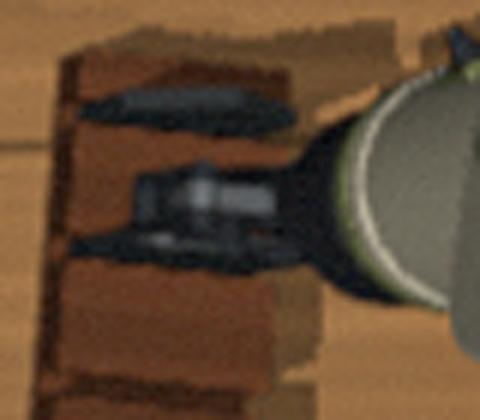

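>>> jog_arm --steps '[{"jaw": 100,"xyz": [0,0,1.5],"yaw": 0},{"jaw": 100,"xyz": [0,0,2.5],"yaw": 0},{"jaw": 100,"xyz": [0,0,3],"yaw": 0},{"jaw": 100,"xyz": [0,0,3.5],"yaw": 0},{"jaw": 100,"xyz": [0,0,4],"yaw": 0},{"jaw": 100,"xyz": [0,0,4],"yaw": 0}]'

```text
time_s: 15.85
ee_pos: [0.4745, -0.2844, 0.0986]
eef_rot: [-180.0, 0.0, -6.7]
contact_force: [0.3, -0.2, 0.0]
opening: 0.0855
```

>>> jog_arm --steps '[{"jaw": 100,"xyz": [0,0,0.5],"yaw": 0},{"jaw": 100,"xyz": [0,0,1.0],"yaw": 0},{"jaw": 100,"xyz": [0,0,1.0],"yaw": 0}]'

```text
time_s: 16.15
ee_pos: [0.4743, -0.2843, 0.0883]
eef_rot: [-180.0, 0.1, -6.7]
contact_force: [0.6, -0.1, 0.5]
opening: 0.0851
```

No contact; continue down and grip.

>>> jog_arm --steps '[{"jaw": 100,"xyz": [0,0,1],"yaw": 0},{"jaw": 100,"xyz": [0,0,2],"yaw": 0},{"jaw": 100,"xyz": [0,0,3],"yaw": 0},{"jaw": 100,"xyz": [0,0,3.4],"yaw": 0},{"jaw": 100,"xyz": [0,0,3.4],"yaw": 0}]'

```text
time_s: 16.65
ee_pos: [0.4741, -0.2842, 0.054]
eef_rot: [-179.9, 0.1, -6.7]
contact_force: [-0.1, 1.5, 0.5]
opening: 0.0852
```

>>> jog_arm --steps '[{"jaw": 90,"xyz": [0,0,0],"yaw": 0},{"jaw": 80,"xyz": [0,0,0],"yaw": 0},{"jaw": 70,"xyz": [0,0,0],"yaw": 0},{"jaw": 60,"xyz": [0,0,0],"yaw": 0},{"jaw": 60,"xyz": [0,0,0],"yaw": 0}]'

```text
time_s: 17.15
ee_pos: [0.4747, -0.2846, 0.0552]
eef_rot: [-180.0, -0.0, -6.7]
contact_force: [-0.6, -0.0, -0.4]
opening: 0.0789
```

```bash
python3 -c "
from snap import *
snap('t',(260,250,360,375),None)
"
```

```text
side scale 4.64
17.2 [ 0.4747 -0.2846  0.0552] [-180.     -0.     -6.71] [-0.25  0.56 -0.87] 0.0792 [ 37.9  21.4 -12.6 100.7   5.4  58.5 -73.3]
```

View pics/t_side.png

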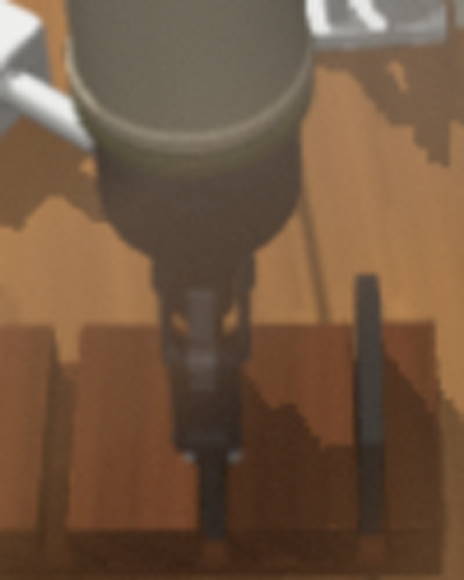

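>>> jog_arm --steps '[{"jaw": 60,"xyz": [0,0,-0.5],"yaw": 0},{"jaw": 60,"xyz": [0,0,-1.0],"yaw": 0},{"jaw": 60,"xyz": [0,0,-1.5],"yaw": 0},{"jaw": 60,"xyz": [0,0,-2],"yaw": 0},{"jaw": 60,"xyz": [0,0,-2],"yaw": 0}]'

```text
time_s: 17.7
ee_pos: [0.4754, -0.2849, 0.0762]
eef_rot: [180.0, -0.1, -6.7]
contact_force: [0.4, 0.6, -1.4]
opening: 0.079
```

```bash
python3 -c "
from snap import *
snap('u',(260,250,360,375),None)
"
```

```text
side scale 4.64
17.75 [ 0.4751 -0.2848  0.0757] [ 1.7998e+02 -6.0000e-02 -6.7100e+00] [-0.41 -0.31 -2.  ] 0.0787 [ 38.1  20.  -12.7  99.6   5.   60.8 -73. ]
```

View pics/u_side.png

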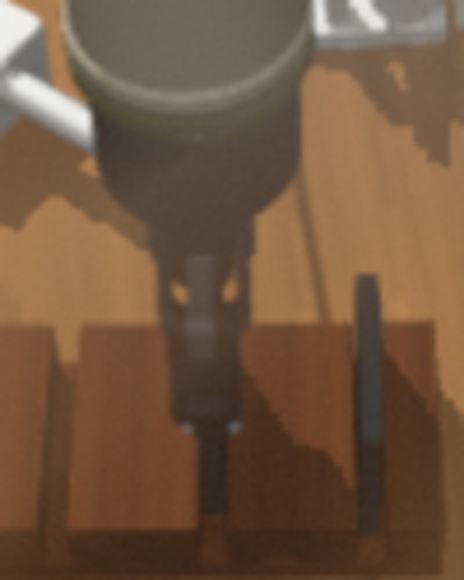

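>>> jog_arm --steps '[{"jaw": 60,"xyz": [0,0,-1.5],"yaw": 0},{"jaw": 60,"xyz": [0,0,-3.5],"yaw": 0},{"jaw": 60,"xyz": [0,0,-6],"yaw": 0},{"jaw": 60,"xyz": [0,0,-9],"yaw": 0},{"jaw": 60,"xyz": [0,0,-12],"yaw": 0},{"jaw": 60,"xyz": [0,-1,-14],"yaw": 0},{"jaw": 60,"xyz": [0,-3.5,-14],"yaw": 0},{"jaw": 60,"xyz": [0.5,-7,-14],"yaw": 0},{"jaw": 60,"xyz": [1,-11,-14],"yaw": 0},{"jaw": 60,"xyz": [2,-15,-14],"yaw": -0.01},{"jaw": 60,"xyz": [3,-19,-14],"yaw": -0.02},{"jaw": 60,"xyz": [4,-23,-14],"yaw": -0.03},{"jaw": 60,"xyz": [5,-27,-14],"yaw": -0.04},{"jaw": 60,"xyz": [5.8,-31,-14],"yaw": -0.053},{"jaw": 60,"xyz": [6.4,-35,-14],"yaw": -0.053},{"jaw": 60,"xyz": [7,-38.5,-14],"yaw": -0.053},{"jaw": 60,"xyz": [7.2,-40.8,-14],"yaw": -0.053},{"jaw": 60,"xyz": [7.22,-41.6,-14],"yaw": -0.053},{"jaw": 60,"xyz": [7.22,-41.6,-14],"yaw": -0.053}]'

```text
time_s: 19.65
ee_pos: [0.5947, 0.1213, 0.2147]
eef_rot: [-180.0, 0.1, -3.5]
contact_force: [-0.2, -0.4, -2.1]
opening: 0.0789
```

```bash
python3 -c "
from snap import *
snap('v',(270,80,440,275),(230,90,400,220))
"
```

```text
side scale 2.9743589743589745
top scale 4.461538461538462
19.75 [0.5951 0.1184 0.2149] [ 1.7994e+02  1.0000e-02 -3.7700e+00] [ 0.14 -0.6  -0.96] 0.0792 [   5.6   21.9  -27.1   80.2   10.    80.2 -115.2]
```

View pics/v_side.png

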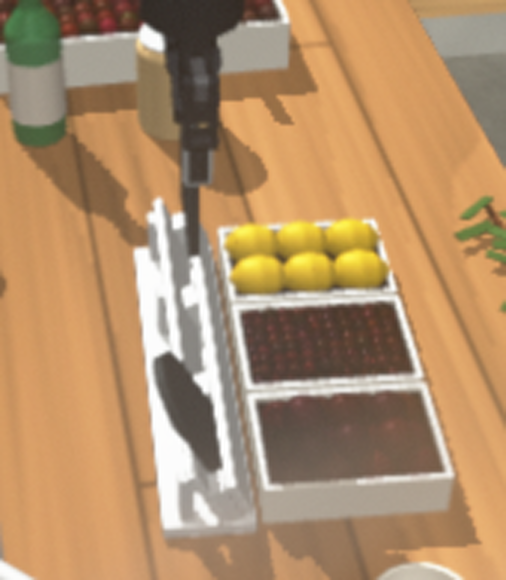

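View pics/v_top.png

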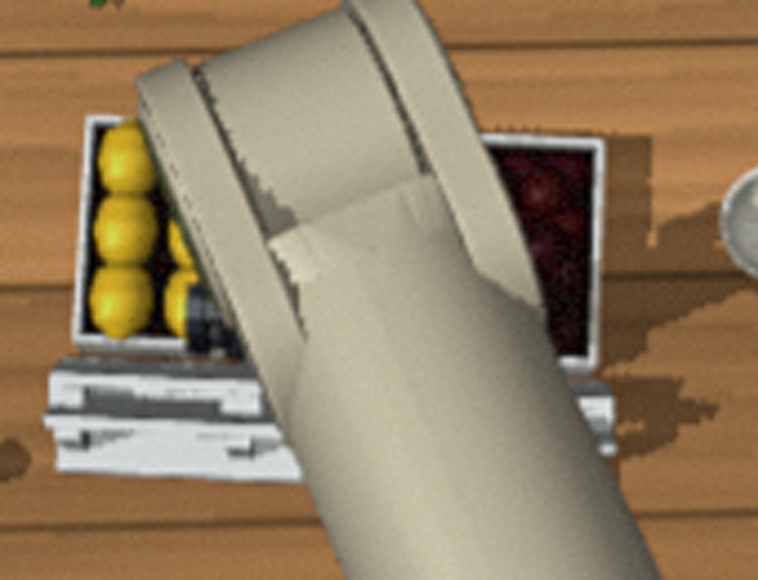

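>>> jog_arm --steps '[{"jaw": 60,"xyz": [0,0,2],"yaw": 0},{"jaw": 60,"xyz": [0,0,4.5],"yaw": 0},{"jaw": 60,"xyz": [0,0,7],"yaw": 0},{"jaw": 60,"xyz": [0,0,8.5],"yaw": 0},{"jaw": 60,"xyz": [0,0,9],"yaw": 0},{"jaw": 60,"xyz": [0,0,9],"yaw": 0},{"jaw": 60,"xyz": [0,0,9],"yaw": 0}]'

```text
time_s: 20.45
ee_pos: [0.5959, 0.12, 0.1265]
eef_rot: [-180.0, -0.1, -3.7]
contact_force: [0.8, 0.4, -2.5]
opening: 0.079
```

```bash
python3 -c "
from snap import *
snap('w',(310,130,390,230),None)
T=robot.observe()['ee_pos']
d=T-RO; print('rail xy',d@REX,d@REY)
for nm,P in dict(bot_near=T-REY*.04+[0,0,-.0432],bot_far=T+REY*.04+[0,0,-.0432]).items(): print(nm,((proj('side',P)-[310,130])*5.8).round())
"
```

```text
side scale 5.8
20.5 [0.596  0.1202 0.1267] [-1.7996e+02 -1.3000e-01 -3.6900e+00] [ 0.76 -0.27 -1.61] 0.0791 [   5.4   25.1  -26.6   87.4   11.7   70.  -116.6]
rail xy -0.016072757530941565 0.00020989701361387385
bot_near [[150. 373.]]
bot_far [[132. 254.]]
```

View pics/w_side.png

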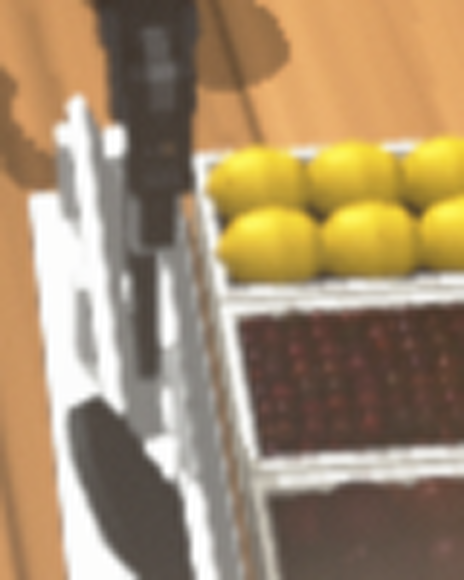

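>>> jog_arm --steps '[{"jaw": 60,"xyz": [0,0,1],"yaw": 0},{"jaw": 60,"xyz": [0,0,1.8],"yaw": 0},{"jaw": 60,"xyz": [0,0,2.3],"yaw": 0},{"jaw": 60,"xyz": [0,0,2.3],"yaw": 0},{"jaw": 60,"xyz": [-0.4,0,2.3],"yaw": 0},{"jaw": 60,"xyz": [-0.8,0,2.3],"yaw": 0},{"jaw": 60,"xyz": [-1.2,0,2.35],"yaw": 0},{"jaw": 60,"xyz": [-1.6,0,2.4],"yaw": 0},{"jaw": 60,"xyz": [-1.6,0,2.4],"yaw": 0}]'

```text
time_s: 21.4
ee_pos: [0.5809, 0.1211, 0.103]
eef_rot: [-180.0, -0.3, -3.7]
contact_force: [5.3, -1.6, 3.5]
opening: 0.0792
```

```bash
python3 -c "
from snap import *
snap('x',(310,130,390,230),None)
T=robot.observe()['ee_pos']
d=T-RO; print('rail xy',d@REX,d@REY)"
```

```text
side scale 5.8
21.45 [0.5809 0.1211 0.103 ] [-179.96   -0.27   -3.69] [ 4.5  -0.7   3.49] 0.0791 [   5.6   24.5  -26.7   91.5   11.8   66.5 -117.4]
rail xy -0.031156323898732477 0.00016591067426788397
```

View pics/x_side.png

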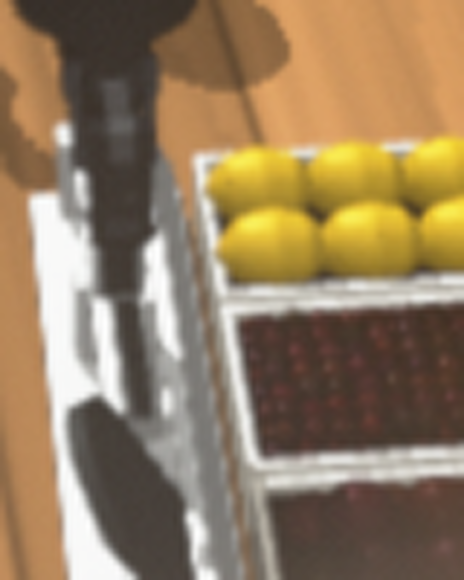

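Tilting as before. Continue to about −53 mm and start down the slope.

>>> jog_arm --steps '[{"jaw": 60,"xyz": [-0.4,0,0.1],"yaw": 0},{"jaw": 60,"xyz": [-0.8,0,0.2],"yaw": 0},{"jaw": 60,"xyz": [-1.2,0,0.35],"yaw": 0},{"jaw": 60,"xyz": [-1.6,0,0.45],"yaw": 0},{"jaw": 60,"xyz": [-2.0,0,0.5],"yaw": 0},{"jaw": 60,"xyz": [-2.15,0,0.5],"yaw": 0},{"jaw": 60,"xyz": [-2.15,0,0.5],"yaw": 0}]'

```text
time_s: 22.15
ee_pos: [0.559, 0.1227, 0.0969]
eef_rot: [-179.9, -0.2, -3.7]
contact_force: [7.4, 0.1, -0.8]
opening: 0.0787
```

```bash
python3 -c "
from snap import *
snap('y',(310,130,390,230),None)
T=robot.observe()['ee_pos']
d=T-RO; print('rail xy',d@REX,d@REY)"
```

```text
side scale 5.8
22.2 [0.5591 0.1227 0.0969] [-179.94   -0.18   -3.7 ] [ 5.82 -0.05 -0.65] 0.0789 [   5.9   22.5  -27.2   95.1   11.2   64.8 -117.9]
rail xy -0.05304479956616554 0.00035168171651066683
```

View pics/y_side.png

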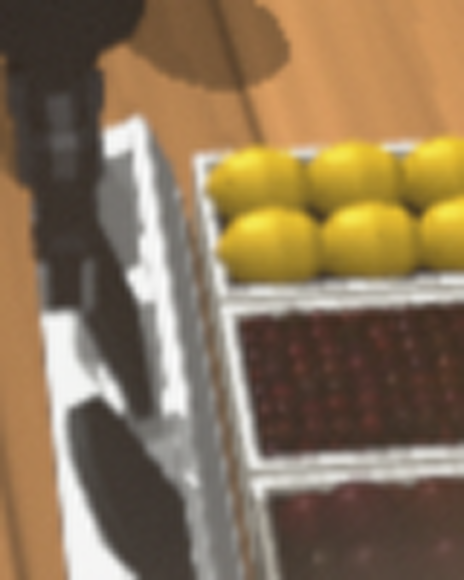

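>>> jog_arm --steps '[{"jaw": 60,"xyz": [0.35,0,0.75],"yaw": 0},{"jaw": 60,"xyz": [0.7,0,1.5],"yaw": 0},{"jaw": 60,"xyz": [1.05,0,2.25],"yaw": 0},{"jaw": 60,"xyz": [1.3,0,2.8],"yaw": 0},{"jaw": 60,"xyz": [1.35,0,2.9],"yaw": 0},{"jaw": 60,"xyz": [1.35,0,2.9],"yaw": 0}]'

```text
time_s: 22.8
ee_pos: [0.5724, 0.1215, 0.0666]
eef_rot: [-180.0, -0.1, -3.7]
contact_force: [7.6, 0.0, -0.5]
opening: 0.079
```

```bash
python3 -c "
from snap import *
snap('z',(310,130,390,230),None)
T=robot.observe()['ee_pos']
d=T-RO; print('rail xy',d@REX,d@REY)"
```

```text
side scale 5.8
22.85 [0.5724 0.1215 0.0666] [-1.7997e+02 -9.0000e-02 -3.7000e+00] [ 7.32 -0.07 -0.2 ] 0.0789 [   5.3   25.8  -26.4   94.8   12.7   62.3 -118.4]
rail xy -0.03969245364186566 -2.9293793204249335e-05
```

View pics/z_side.png

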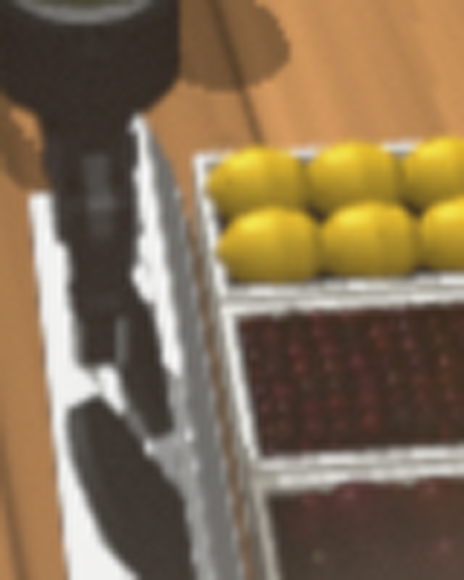

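Descending in the slot; approach the floor in small steps.

>>> jog_arm --steps '[{"jaw": 60,"xyz": [0.14,0,0.3],"yaw": 0},{"jaw": 60,"xyz": [0.23,0,0.5],"yaw": 0},{"jaw": 60,"xyz": [0.23,0,0.5],"yaw": 0}]'

```text
time_s: 23.15
ee_pos: [0.5746, 0.1215, 0.0618]
eef_rot: [-180.0, -0.1, -3.7]
contact_force: [7.6, 0.4, 0.5]
opening: 0.0789
```

>>> jog_arm --steps '[{"jaw": 60,"xyz": [0.09,0,0.2],"yaw": 0},{"jaw": 60,"xyz": [0.09,0,0.2],"yaw": 0}]'

```text
time_s: 23.35
ee_pos: [0.5751, 0.1215, 0.0612]
eef_rot: [180.0, -0.1, -3.7]
contact_force: [-1.6, -2.1, 14.9]
opening: 0.0789
```

>>> jog_arm --steps '[{"jaw": 60,"xyz": [0.04,0,0.05],"yaw": 0},{"jaw": 60,"xyz": [0.0,0,0],"yaw": 0},{"jaw": 85,"xyz": [0,0,0],"yaw": 0},{"jaw": 100,"xyz": [0,0,0],"yaw": 0},{"jaw": 100,"xyz": [0,0,0],"yaw": 0},{"jaw": 100,"xyz": [0,0,0],"yaw": 0}]'

```text
time_s: 23.95
ee_pos: [0.573, 0.1214, 0.0588]
eef_rot: [180.0, 0.2, -3.7]
contact_force: [-0.9, 0.3, -0.1]
opening: 0.0851
```

>>> jog_arm --steps '[{"jaw": 100,"xyz": [0,0,-1],"yaw": 0},{"jaw": 100,"xyz": [0,0,-2.5],"yaw": 0},{"jaw": 100,"xyz": [0,0,-4.5],"yaw": 0},{"jaw": 100,"xyz": [0,0,-7],"yaw": 0},{"jaw": 100,"xyz": [0,0,-10],"yaw": 0},{"jaw": 100,"xyz": [-2,0,-14],"yaw": 0},{"jaw": 100,"xyz": [-5,0,-17],"yaw": 0},{"jaw": 100,"xyz": [-9,0,-18],"yaw": 0},{"jaw": 100,"xyz": [-12,4,-18],"yaw": 0},{"jaw": 100,"xyz": [-12,8,-18],"yaw": 0},{"jaw": 100,"xyz": [-12,12,-18],"yaw": 0},{"jaw": 100,"xyz": [-12,16,-18],"yaw": 0},{"jaw": 100,"xyz": [-12,20,-18],"yaw": 0},{"jaw": 100,"xyz": [-12,24,-18],"yaw": 0},{"jaw": 100,"xyz": [-12,24,-18],"yaw": 0},{"jaw": 100,"xyz": [-12,24,-18],"yaw": 0}]'

```text
time_s: 25.55
ee_pos: [0.4392, -0.1108, 0.2413]
eef_rot: [-180.0, -0.1, -3.8]
contact_force: [-0.3, 0.7, -0.3]
opening: 0.0856
```

```bash
python3 -c "
from snap import *
snap('end',(300,130,430,270),(230,90,400,220))
def uw(u,w): return -.4226*u+.9063*w, .025+.9063*u+.4226*w
for yc in(-.115,0):
  for u,y in((.115,-.04),(.115,.04),(.115,0),(.075,-.04),(0.03,-.04)):
    x,z=uw(u,-.002); P=rail(x,yc+y,z); print(yc,u,y,((proj('side',P)-[300,130])*4.14).round()[0],((proj('top',P)-[230,90])*4.46).round()[0])
"
```

```text
side scale 4.142857142857143
top scale 4.461538461538462
25.65 [ 0.4395 -0.1091  0.2409] [-1.7998e+02 -6.0000e-02 -3.5800e+00] [-0.32  0.37  0.65] 0.0855 [ 2.550e+01  4.000e-01 -1.560e+01  1.006e+02  1.000e-01  7.900e+01
 -8.370e+01]
-0.115 0.115 -0.04 [106. 351.] [588. 460.]
-0.115 0.115 0.04 [ 94. 252.] [453. 454.]
-0.115 0.115 0 [100. 300.] [521. 457.]
-0.115 0.075 -0.04 [138. 397.] [581. 441.]
-0.115 0.03 -0.04 [172. 446.] [574. 420.]
0 0.115 -0.04 [ 89. 212.] [395. 452.]
0 0.115 0.04 [ 79. 127.] [260. 446.]
0 0.115 0 [ 84. 169.] [327. 449.]
0 0.075 -0.04 [119. 258.] [394. 433.]
0 0.03 -0.04 [151. 307.] [394. 413.]
```

View pics/end_side.png

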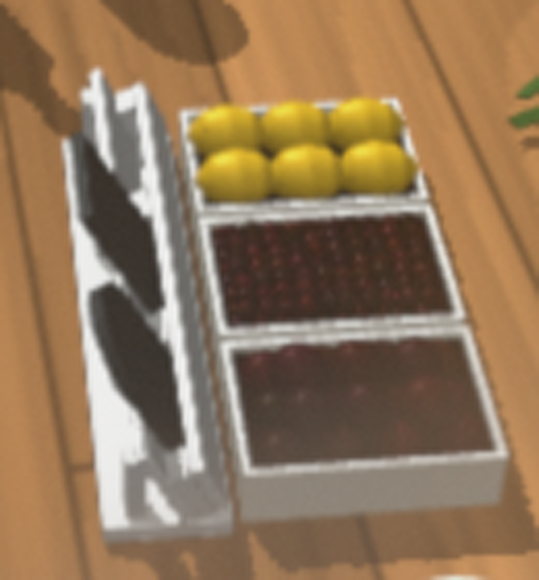

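View pics/end_top.png

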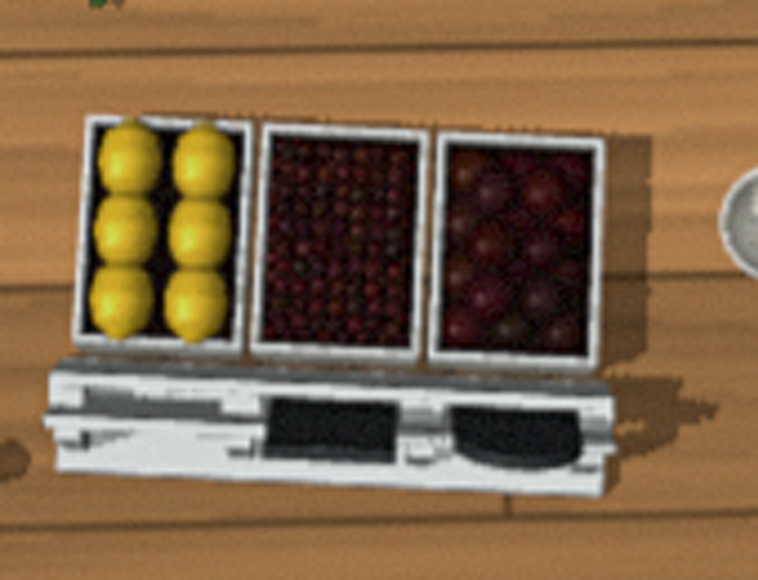

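View pics/end_side_full.png

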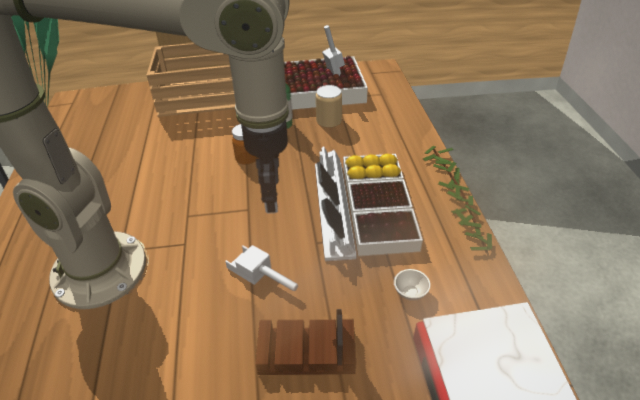

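```bash
python3 -c "
from bench import robot
print(robot.job_done())"
```

```text
the job is handed in; nothing more can be done
None
```

Both plaques stand in the rail, leaning against its back wall. The round-topped one is in the slot behind the large olives and the square-topped one is in the middle slot, behind the small olives. I handed the job in at about 25.7 s; no verdict is reported.

- **How I placed them:** I gripped each plaque by its side edges and lifted it out of the block. In the rail I tilted it by pressing its lower edge against the slot's back wall, then slid it down the slope to the floor. For each, the wrist force jumped at the floor just before release: to about 30 N for the round one and 15 N for the square one.
- **Position check:** In the last pictures both outlines lie within about 1–1.5 px (roughly 2–4 mm) of where fully home plaques should appear, and their middles are about 1–2 mm from mid-slot. I did not measure the lean angle. Both look parallel to the slot.
- **Other objects:** In the final view the pointed plaque, scoop and bowl look where they started. I moved nothing near the oil bottle or jar, though the arm partly hides them there. The gripper is clear of everything.
- **Something that disagreed:** At wide opening the fingertips sat about 20–30 mm behind the reported tool point, not ahead of it. The first two attempts to grip the round plaque therefore closed on its curved top. I opened and went lower until the jaws were on its straight sides. The opening also read 78–79 mm on the 80 mm plaques.

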